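# Build the sieve stack on the shaker

### The job

Assemble the small sieve stack on the round shaker base, one piece at a time from the bottom up: first the solid-bottomed pan into the base's collar, then the fine-mesh sieve, then the coarse-mesh sieve, and the knobbed lid on top, each piece fully seated, level, in the one below it. Leave the tape roll, the little bottle and the flat box on the bench where they stand.

Things in the scene. Friction and masses are not known exactly. Their poses are not given: they have to be found in the camera images.
- shaker: Round grey shaker base, 104 mm across, fixed to the bench. On top a metal collar ring, 76 mm outside, 58 mm inside; its rim is 30 mm above the bench, the recess 8 mm deep. A black knob (12 mm) sticks out 6 mm on its -x side. Origin: on its axis at bench level; z up. The seated pan's origin lies on the axis, 24 mm above this origin.
- pan: Steel pan, a round dish with a plain bright solid floor, no mesh. 64 mm across, 28 mm high, floor 20 mm below the rim. Origin: centre of its underside; z up. Below: a spigot 55 mm across, 6 mm long (tapered to 49 mm at its foot), then the flat shoulder it rests on. Mouth 58 mm inside, wall 3 mm; it takes the next piece's spigot. The fine sieve seated on it has its origin 22 mm above this one. Grasp the outside.
- fine_sieve: Steel sieve, fine wire mesh (thin wires, 4 mm squares; looks dull dark grey). 64 mm across, 34 mm high, mesh 14 mm below the rim. Origin: centre of its underside; z up. Below: a spigot 55 mm across, 6 mm long (tapered to 49 mm at its foot), then the flat shoulder it rests on. Mouth 58 mm inside, wall 3 mm; it takes the next piece's spigot. The coarse sieve seated on it has its origin 28 mm above this one. Grasp the outside.
- coarse_sieve: Steel sieve, coarse mesh (few thick wires, black-looking 11 mm squares); the tallest piece. 64 mm across, 44 mm high, mesh 14 mm below the rim. Origin: centre of its underside; z up. Below: a spigot 55 mm across, 6 mm long (tapered to 49 mm at its foot), then the flat shoulder it rests on. Mouth 58 mm inside, wall 3 mm; it takes the next piece's spigot. The lid seated on it has its origin 38 mm above this one. Grasp the outside.
- lid: Flat round steel lid, 64 mm across, 36 mm high with its black knob. Plate 6 to 10 mm above its underside; knob 18 mm across, straight from 16 to 33 mm above its underside. Origin: centre of its underside; z up. Below: a spigot 55 mm across, 6 mm long (tapered to 49 mm at its foot), then the flat shoulder it rests on. Grasp the knob.
- tape_roll: Roll of white cloth tape lying flat, 85 mm across, 25 mm high. Bystander: leave it. Origin: centre of its underside.
- oil_bottle: Little brown bottle with a black cap, 26 mm across, 52 mm high. Bystander: leave it standing. Origin: centre of its underside.
- slip_box: Flat green box, 46 x 62 mm, 16 mm high. Bystander: leave it. Origin: centre of its underside.
Not all that is in view belongs to the job. Leave any blue or purple look-alike of the fine_sieve alone.

How it is judged:
By the outcome, as a careful person would: the job done as asked, in the order asked, and still so for the second after the job is handed in, with the robot touching nothing.
It also fails if it takes over 118 s, if anything falls off the work surface, if the arm or the gripper's body presses on something with over 40 N, if the wrist force passes 120 N, or if a joint passes its speed limit or range.

### The arm

A 6-joint arm with a two-finger parallel gripper is mounted at the origin on a cart in front of the work surface, level with it; the furniture and walls round the work are solid. World frame = base frame: x ahead of the robot, y to its left, z up, the work surface at z = 0. Lengths are in m, angles in degrees, forces in N, time in s.
With the tool pointing down it reaches from about 0.25 to 0.725 m from the base axis. Payload 9.7 kg.
Tool frame: the origin (TCP) lies between the finger pads; the fingertips stand 11 mm ahead of it and the grasp point (between the pads) lies 8 mm behind it; z points along the fingers, x is the direction in which the jaws open and shut, and the axes are right-handed (so a half turn about z gives the same grasp; the last joint's range is limited). The gripper opens to 85 mm and grips with 20 to 120 N. Pads are 22 mm wide; open, the fingers measure 114 mm over their backs; the gripper's body (76 mm by 85 mm) begins 54 mm behind the grasp point. The pads swing forward as they close: fully open they stand 13 mm farther back than shut.
Start: joints at [-76.031, 4.979, 10.078, 95.1, 0, 90], TCP at [0.133, -0.534, 0.203] pointing down, gripper open.
Joint ranges: [-179.16, 179.16], [-48.56, 103.87], [-65.8, 70.77], [-126.05, 130.52], [-82.76, 87.17], [-180, 180]. Speed limits (degrees/s): [127.2, 127.2, 147.25, 180, 180, 180].

### API

Orientations are given as [roll, pitch, yaw] about the fixed x, y, z axes, in that order (R = Rz(yaw) Ry(pitch) Rx(roll)).
In Python, from workcell import get_obs, camera, job_done, spotter gives the robot as it stands.
- The arm moves only by the tool play_rows, never from a script. Its argument "rows" is a list of rows, each a list of 3 entries, a list of its own where there are three numbers: the closure, from 0 (fully open) to 1 (shut), then the shift along the tool's x, y, z in cm, then the turn, a rotation vector about the tool's x, y, z in degrees. In form: [[claw, [x, y, z], [wx, wy, wz]], ...]. A call has 1 to 12 rows; each row shifts and turns the pose as measured when the row begins, along the tool's axes as they then stand; what a row does not reach is not made up. A row lasts 1/10 s, in which the tool goes at most 50 mm and 8.59 degrees, less where a joint would pass 70% of its speed; a pose out of reach is approached as far as the arm can. A call is refused whole if a number of a shift passes 5 or a number of a turn 8.59, either way. A call with a gripper value outside its range is refused whole. The fingers move at their own pace and stop on an object; "newtons" is the grip in N (left out, the last holds). Time passes only in rows, so rows that do not move let the fingers close. It gives the time, the measured TCP pose, the force and the opening at its end, in the units of the state.
- get_obs(): the state, without advancing time (a new reading comes with each control period).
- camera(name): name is "scene" or "top" or "wrist"; returns a dict with "img" (480x640x3 uint8, red, green, blue), "intrinsics" (3x3 intrinsics, pixels), "k1" (the pictures are not rectified: a ray, as slopes to the right and down, at radius r is drawn at 1 + k1 r^2 times it, then the intrinsics apply), "xyz" and "orientation" of the camera in the world. Camera axes: x right, y down, z forward; pixel columns grow to the right and rows downward; lengths in m; the calibration is good to about 2 mm. A picture is of the moment at which its call begins. There is no depth.
- job_done(): hands the job in, once; it reports no verdict.
Trained networks look in a picture, given as the dict that the camera call returned (one of the last four; its "shot" number tells which), for a name from the list of things; names that differ only in an ending like _2 or _b are one class to them, and where a whole thing is asked for, a point or a joint stands for the part that bears it (a point fixed in the world has none). Each returns a list of dicts, best first, with "confidence" (0 to 1); they miss things now and then, are a little off and sometimes report something else, mostly with a low value. They report only what shows in the picture. A call takes as long as a camera call. They do not tell look-alikes from the thing itself.
- spotter.spot_in(picture, thing): "point" ([x, y, z] in m, in world coordinates, good to about 4 mm: the middle of the surface that is visible of it).
- spotter.trace(picture, thing): "pixels" (480x640 bool, what is visible of it).
The state is a dict: "time": time; "q": joint angles; "qd": joint speeds; "joint_efforts": joint torques, N m; "ee_pos": TCP position; "tcp_rot": TCP orientation; "wrist_force": force on the tool from outside, world axes, zero at the start; "torque": the same for the moment, N m; "opening": finger opening in m.
Only numpy, scipy, OpenCV 4.12 (cv2) and the standard library are available. Lean on these libraries where they do the work, as an engineer would, in place of code of your own. Each camera call takes 0.05 s, during which the arm holds its last target.

## Working session

There is one attempt and no reset: what is moved stays moved. The work goes in short steps, Python scripts to look and compute and a tool call to move; the robot and the scene stay as the last step left them, time stands still between calls to the robot, and variables do not carry over. Pictures are saved under pics/ and viewed, and the job is handed in when it is done.

Besides the shell and the picture viewer there is one more tool, called as a command line: name --argument value ..., lists and objects as JSON in quotes. play_rows: Moves the arm, as the interface text tells. Its arguments: {"type":"object","properties":{"rows":{"type":"array","items":{"type":"array"}},"newtons":{"type":"number"}},"required":["rows"]}

```bash
ls; mkdir -p pics; cat > h.py <<'E'
import numpy as np, cv2
from workcell import get_obs, camera, job_done, spotter
from scipy.spatial.transform import Rotation as R
def save(p,n): cv2.imwrite('pics/'+n,cv2.cvtColor(p['img'],cv2.COLOR_RGB2BGR))
E
python3 - <<'E'
from h import *
print(get_obs())
for n in('scene','top'):
    p=camera(n); save(p,n+'0.png'); print(n,p['xyz'],p['orientation'],p['intrinsics'],p['k1'])
    for t in 'shaker pan fine_sieve coarse_sieve lid tape_roll oil_bottle slip_box'.split():
        print(t,[(np.round(d['point'],3).tolist(),round(d['confidence'],2)) for d in spotter.spot_in(p,t)])
E
```

```text
pics
{'time': 0.0, 'q': array([-7.60321882e+01,  5.01148912e+00,  1.00354412e+01,  9.51001788e+01,
        4.77476706e-04,  9.00009239e+01]), 'qd': array([ 0.02182916, -0.06181846,  0.1259479 ,  0.00473152, -0.01148925,
       -0.09223207]), 'joint_efforts': array([ 5.37518899e-04, -5.20387101e+01,  4.64803398e+01,  1.62975682e-02,
        2.00653710e-05,  6.10547644e-06]), 'ee_pos': array([ 0.13269573, -0.53347929,  0.20228821]), 'tcp_rot': array([-1.79999524e+02,  7.62267530e-02, -7.60331120e+01]), 'wrist_force': array([ 0.0252937 ,  0.67028374, -0.45379439]), 'torque': array([-0.02787542, -0.02522149,  0.00714336]), 'opening': 0.08504949368575981}
scene [0.06203334 0.50251276 0.51397842] [-125.98045847    0.18091678 -138.57853104] [[462.81618468   0.         316.3091408 ]
 [  0.         462.81618468 235.85067067]
 [  0.           0.           1.        ]] 0.003944153900667991
shaker [([0.44, -0.035, 0.02], 0.74), ([0.387, -0.178, 0.022], 0.26)]
pan [([0.494, 0.261, 0.015], 0.78)]
fine_sieve [([0.683, -0.026, 0.025], 0.81), ([0.581, 0.075, 0.02], 0.79), ([0.351, 0.216, 0.017], 0.78
[... 220 characters left out ...]
, 0.77)]
slip_box [([0.414, 0.126, 0.02], 0.85)]
top [ 0.4530092  -0.03908097  1.03689662] [-176.66082952    1.48446141  -91.09119307] [[460.02883113   0.         323.4476158 ]
 [  0.         460.02883113 231.9516987 ]
 [  0.           0.           1.        ]] 0.029414068741910996
shaker [([0.451, -0.052, 0.022], 0.75)]
pan [([0.487, 0.263, 0.006], 0.56)]
fine_sieve [([0.612, 0.198, 0.023], 0.93), ([0.69, 0.141, 0.02], 0.89), ([0.353, 0.213, 0.022], 0.8), ([0.59, 0.072, 0.022], 0.72), ([0.689, -0.027, 0.018], 0.72)]
coarse_sieve []
lid [([0.618, -0.178, 0.013], 0.63)]
tape_roll [([0.39, -0.19, 0.025], 0.65)]
oil_bottle [([0.585, -0.04, 0.054], 0.56)]
slip_box [([0.413, 0.123, 0.011], 0.77)]
```

View pics/scene0.png

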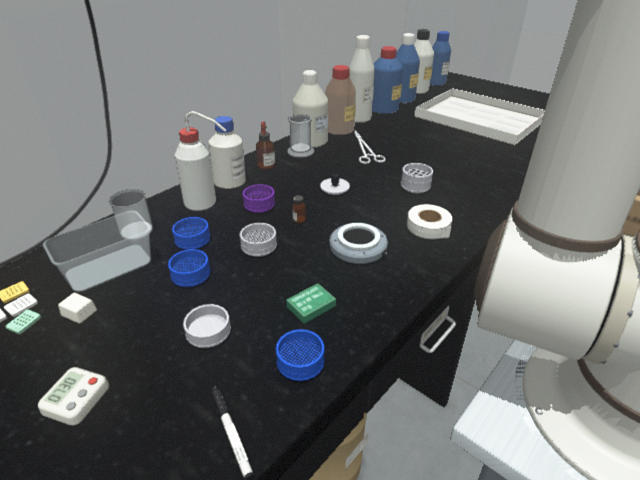

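View pics/top0.png

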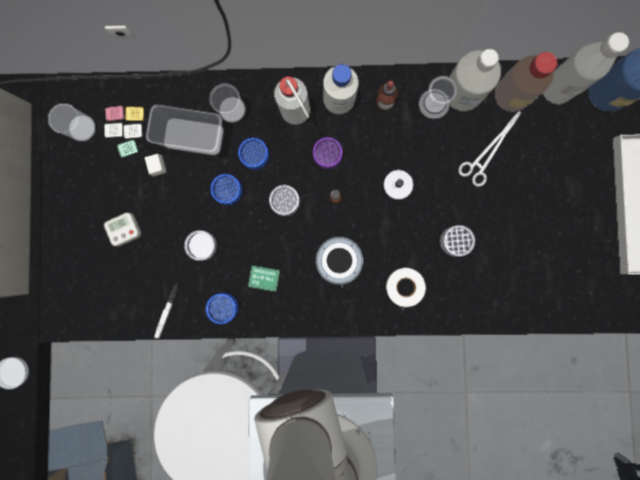

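Candidates for the fine sieve in the scene image: grey (258,239), blue (191,233), blue (189,267), blue (300,354) and purple (259,197). The grey steel one fits the description. Next I'll check an enlarged crop and fit the poses.

```bash
cat >> h.py <<'E'
from scipy.optimize import minimize
def proj(p,P):
    P=np.atleast_2d(P); M=R.from_euler('xyz',p['orientation'],degrees=True).as_matrix()
    c=(P-p['xyz'])@M; s=c[:,:2]/c[:,2:]; r2=(s**2).sum(1,keepdims=True); s=s*(1+p['k1']*r2)
    K=p['intrinsics']; return s*[K[0,0],K[1,1]]+[K[0,2],K[1,2]]
th=np.linspace(0,2*np.pi,60,endpoint=False); C=np.c_[np.cos(th),np.sin(th)]
PARTS=dict(pan=[(.0245,0),(.0275,.003),(.032,.006),(.032,.028)],fine_sieve=[(.0245,0),(.0275,.003),(.032,.006),(.032,.034)],
 coarse_sieve=[(.0245,0),(.0275,.003),(.032,.006),(.032,.044)],lid=[(.0245,0),(.032,.006),(.032,.010),(.009,.016),(.009,.033)],
 shaker=[(.052,0),(.052,.022),(.038,.030)])
def sil(p,name,x,y,z=0,S=4):
    m=np.zeros((480*S,640*S),np.uint8)
    prev=[np.c_[x+r*C[:,0],y+r*C[:,1],np.full(60,z+h)] for r,h in PARTS[name]]
    for a,b in zip(prev[:-1],prev[1:]):
        h=cv2.convexHull(np.r_[proj(p,a),proj(p,b)].astype(np.float32)); cv2.fillPoly(m,[np.round((h+.5)*S-.5).astype(int)],1)
    return cv2.resize(m*255,(640,480),interpolation=cv2.INTER_AREA)/255.
def fit(p,name,xy0,mask,z=0):
    f=lambda v: np.abs(sil(p,name,v[0]/100,v[1]/100,z)-mask).sum()
    r=minimize(f,np.array(xy0)*100,method='Nelder-Mead',options=dict(initial_simplex=np.array(xy0)*100+np.array([[0,0],[.6,.1],[-.1,.6]]),xatol=.01,fatol=.5))
    return r.x/100,r.fun,mask.sum()
def near(p,t,xy):
    L=spotter.trace(p,t); best=None
    for d in L:
        v,u=np.nonzero(d['pixels']); q=np.array([u.mean(),v.mean()]); g=proj(p,[xy[0],xy[1],.015])[0]
        e=np.linalg.norm(q-g)
        if best is None or e<best[0]: best=(e,d['pixels'],d['confidence'])
    return best
E
python3 - <<'E'
from h import *
G=dict(shaker=(.45,-.05),pan=(.49,.262),fine_sieve=(.588,.073),coarse_sieve=(.488,-.289),lid=(.617,-.178))
for n in('scene','top'):
    p=camera(n)
    for t,g in G.items():
        b=near(p,t,g)
        if b is None or b[0]>25: print(n,t,'none',b and b[0]);continue
        print(n,t,fit(p,t,g,b[1].astype(float)),round(b[2],2))
    if n=='scene':
        i=p['img'][170:380,150:340]; save(dict(img=cv2.resize(i,None,fx=3.5,fy=2.8,interpolation=2)),'crop.png')
E
```

```text
scene shaker (array([ 0.45476831, -0.05781317]), np.float64(316.35686274509806), np.float64(1792.0)) 0.65
scene pan (array([0.49051024, 0.25820801]), np.float64(119.99607843137255), np.float64(1531.0)) 0.65
scene fine_sieve (array([0.58689046, 0.0687718 ]), np.float64(46.84313725490196), np.float64(1046.0)) 0.56
scene coarse_sieve (array([ 0.48881366, -0.3095982 ]), np.float64(47.21568627450981), np.float64(771.0)) 0.73
scene lid (array([ 0.61959988, -0.18856769]), np.float64(29.28235294117647), np.float64(445.0)) 0.64
top shaker (array([ 0.4510285 , -0.04694655]), np.float64(55.43529411764706), np.float64(1758.0)) 0.74
top pan (array([0.48924763, 0.26014088]), np.float64(37.89019607843137), np.float64(774.0)) 0.57
top fine_sieve (array([0.58584203, 0.07093503]), np.float64(32.2156862745098), np.float64(709.0)) 0.83
top coarse_sieve (array([ 0.48793863, -0.30369318]), np.float64(29.239215686274513), np.float64(830.0)) 0.73
top lid (array([ 0.6184405, -0.1824348]), np.float64(50.45490196078431), np.float64(611.0)) 0.95
```

View pics/crop.png

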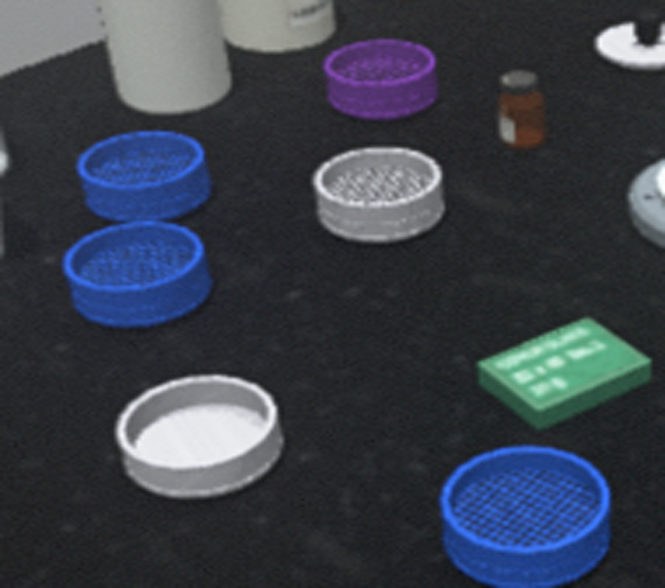

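Crop check: the grey steel fine sieve at crop (380,193) has a fine mesh and isn't blue or purple. The pan at (200,435) has a plain floor. The two cameras disagree by up to about 10 mm, so I'll refine with the wrist camera.

```bash
cat >> h.py <<'E'
def plan(tgt,yaw=0,step=4.9,n=None):
    """rows (tool frame, cm/deg) from present pose to tgt (TCP world), tool down with given yaw"""
    o=get_obs(); p=np.array(o['ee_pos']); r=R.from_euler('xyz',o['tcp_rot'],degrees=True)
    rt=R.from_euler('xyz',[180,0,yaw],degrees=True); d=(np.array(tgt)-p)*100
    rv=(r.inv()*rt).as_rotvec(degrees=True)
    n=n or int(max(np.ceil(np.linalg.norm(d)/step),np.ceil(np.linalg.norm(rv)/8.4),1))
    out=[]
    for i in range(n):
        k=r*R.from_rotvec(rv*i/n,degrees=True)
        out.append([np.round(k.inv().apply(d/n),2).tolist(),np.round(rv/n,2).tolist()])
    return out
E
python3 - <<'E'
from h import *
o=get_obs(); p=camera('wrist'); save(p,'w0.png')
r=R.from_euler('xyz',o['tcp_rot'],degrees=True); rc=R.from_euler('xyz',p['orientation'],degrees=True)
print(r.inv().apply(p['xyz']-o['ee_pos']),(r.inv()*rc).as_euler('xyz',degrees=True),p['intrinsics'],p['k1'])
for x in plan([.49,.24,.2]): print(x)
E
```

```text
[-0.00056911 -0.0733861  -0.17003552] [-1.66841845e+01 -5.49846728e-02  1.27325967e-02] [[331.99850948   0.         319.44061299]
 [  0.         331.99850948 238.18003877]
 [  0.           0.           1.        ]] -0.03195899428559456
[[-3.69, -2.96, 0.02], [0.0, 0.0, -4.22]]
[[-3.46, -3.23, 0.02], [0.0, 0.0, -4.22]]
[[-3.22, -3.47, 0.02], [0.0, 0.0, -4.22]]
[[-2.95, -3.7, 0.02], [0.0, 0.0, -4.22]]
[[-2.67, -3.91, 0.02], [0.0, 0.0, -4.22]]
[[-2.38, -4.09, 0.02], [0.0, 0.0, -4.22]]
[[-2.07, -4.26, 0.02], [0.0, 0.0, -4.22]]
[[-1.75, -4.4, 0.02], [0.0, 0.0, -4.22]]
[[-1.42, -4.52, 0.02], [0.0, 0.0, -4.22]]
[[-1.08, -4.61, 0.02], [0.0, 0.0, -4.22]]
[[-0.74, -4.68, 0.02], [0.0, 0.0, -4.22]]
[[-0.39, -4.72, 0.02], [0.0, 0.0, -4.22]]
[[-0.05, -4.73, 0.02], [0.0, 0.0, -4.22]]
[[0.3, -4.72, 0.02], [0.0, 0.0, -4.22]]
[[0.65, -4.69, 0.02], [0.0, 0.0, -4.22]]
[[0.99, -4.63, 0.02], [0.0, 0.0, -4.22]]
[[1.33, -4.54, 0.02], [0.0, 0.0, -4.22]]
[[1.66, -4.43, 0.02], [0.0, 0.0, -4.22]]
```

View pics/w0.png

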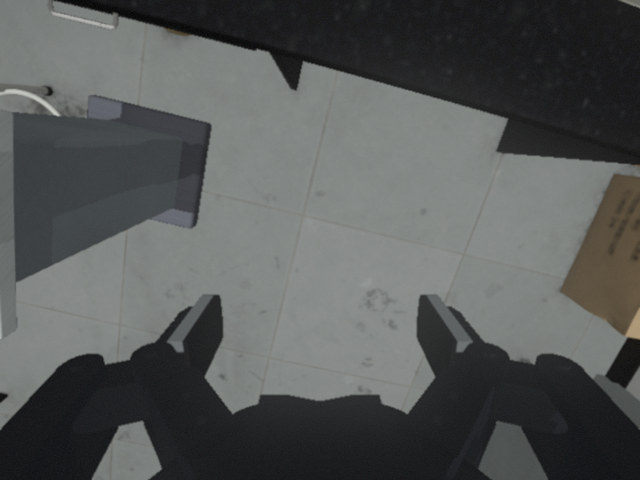

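play_rows --rows '[[0, [-3.7, -3.0, 0], [0, 0, -4.2]], [0, [-3.5, -3.2, 0], [0, 0, -4.2]], [0, [-3.2, -3.5, 0], [0, 0, -4.2]], [0, [-3.0, -3.7, 0], [0, 0, -4.2]], [0, [-2.7, -3.9, 0], [0, 0, -4.2]], [0, [-2.4, -4.1, 0], [0, 0, -4.2]], [0, [-2.1, -4.3, 0], [0, 0, -4.2]], [0, [-1.8, -4.4, 0], [0, 0, -4.2]], [0, [-1.4, -4.5, 0], [0, 0, -4.2]], [0, [-1.1, -4.6, 0], [0, 0, -4.2]], [0, [-0.7, -4.7, 0], [0, 0, -4.2]], [0, [-0.4, -4.7, 0], [0, 0, -4.2]]]' --newtons 30

```text
time: 2.75
ee_pos: [0.3698, 0.0011, 0.2024]
tcp_rot: [-179.8, -0.4, -24.3]
wrist_force: [0.4, -1.3, 0.3]
opening: 0.0855
```

```bash
python3 - <<'E'
from h import *
for x in plan([.49,.24,.2]): print(x)
p=camera('wrist'); save(p,'w1.png')
for n in('scene','top'):
    p=camera(n)
    for t,g in dict(shaker=(.45,-.05)).items():
        b=near(p,t,g)
        print(n,t,b and fit(p,t,g,b[1].astype(float)))
E
```

```text
[[0.19, -4.45, 0.06], [-0.02, -0.07, -4.05]]
[[0.5, -4.43, 0.05], [-0.02, -0.07, -4.05]]
[[0.81, -4.38, 0.05], [-0.02, -0.07, -4.05]]
[[1.12, -4.31, 0.05], [-0.02, -0.07, -4.05]]
[[1.42, -4.22, 0.05], [-0.02, -0.07, -4.05]]
[[1.72, -4.11, 0.04], [-0.02, -0.07, -4.05]]
scene shaker (array([ 0.45380441, -0.05444556]), np.float64(202.28235294117644), np.float64(1939.0))
top shaker (array([ 0.45087706, -0.04723075]), np.float64(210.22745098039215), np.float64(1617.0))
```

play_rows --rows '[[0, [0.2, -4.5, 0], [0, 0, -4.1]], [0, [0.5, -4.4, 0], [0, 0, -4.1]], [0, [0.8, -4.4, 0], [0, 0, -4.1]], [0, [1.1, -4.3, 0], [0, 0, -4.1]], [0, [1.4, -4.2, 0], [0, 0, -4.1]], [0, [1.7, -4.1, 0], [0, 0, -4.1]], [0, [0, 0, 0], [0, 0, 0]]]'

```text
time: 3.7
ee_pos: [0.4979, 0.2307, 0.2037]
tcp_rot: [179.9, -0.5, -0.7]
wrist_force: [-1.1, -2.0, -1.2]
opening: 0.0851
```

```bash
python3 - <<'E'
from h import *
p=camera('wrist'); save(p,'w2.png')
b=near(p,'pan',(.49,.26)); print(b[0],b[2],fit(p,'pan',(.49,.26),b[1].astype(float)))
print(p['xyz'],p['orientation'],get_obs()['ee_pos'],get_obs()['tcp_rot'])
E
```

```text
0.932610732013374 0.55 (array([0.48971476, 0.26125327]), np.float64(77.31764705882352), np.float64(3054.0))
[0.49734576 0.30470345 0.37360097] [163.28567447  -0.53988424  -0.75955888] [0.49649778 0.22799169 0.2051037 ] [179.9005699   -0.59185737  -0.96623808]
```

View pics/w2.png

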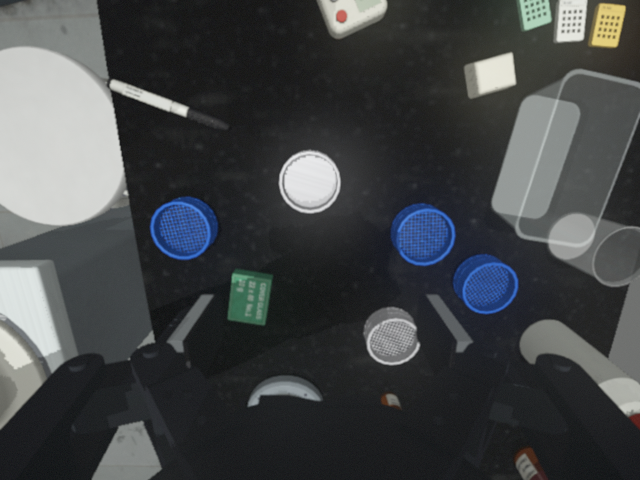

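View pics/w1.png

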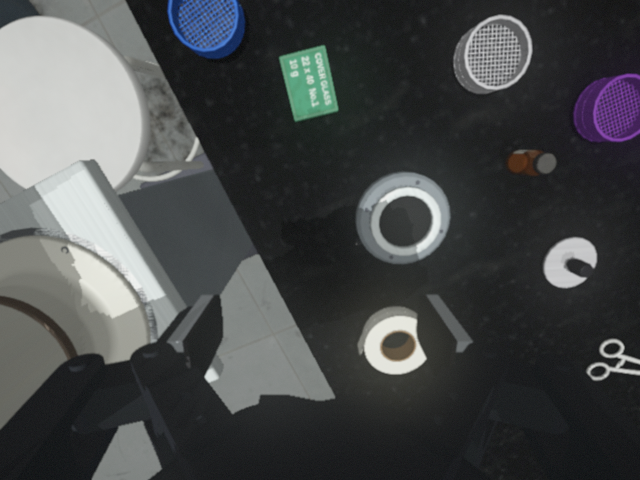

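```bash
python3 - <<'E'
import cv2
i=cv2.imread('pics/w2.png')[270:480,100:540]; cv2.imwrite('pics/z2.png',cv2.convertScaleAbs(cv2.resize(i,(792,378)),alpha=2.5,beta=20))
E
```

```text
(no output)
```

View pics/z2.png

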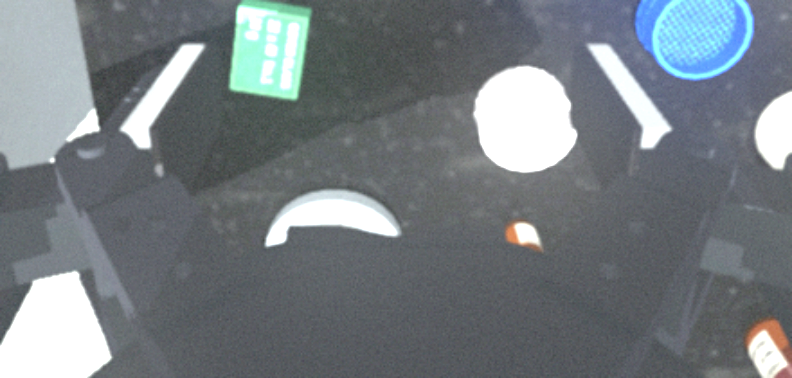

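```bash
python3 - <<'E'
from h import *
p=camera('scene'); o=get_obs(); r=R.from_euler('xyz',o['tcp_rot'],degrees=True)
im=p['img'].copy()
for x in(-.0425,.0425):
  for y in(-.011,.011):
    for z,c in((-.002,(255,0,0)),(-.021,(255,255,0)),(-.049,(0,255,0))):
      q=proj(p,o['ee_pos']+r.apply([x,y,z]))[0]; print(x,y,z,q.round()); cv2.circle(im,tuple(int(v) for v in q),1,c,-1)
u,v=[int(a) for a in q]
save(dict(img=cv2.resize(im[max(v-120,0):v+120,max(u-160,0):u+160],None,fx=2.5,fy=2.5)),'s2.png')
E
```

```text
-0.0425 -0.011 -0.002 [216. 219.]
-0.0425 -0.011 -0.021 [214. 206.]
-0.0425 -0.011 -0.049 [211. 185.]
-0.0425 0.011 -0.002 [231. 212.]
-0.0425 0.011 -0.021 [229. 198.]
-0.0425 0.011 -0.049 [227. 178.]
0.0425 -0.011 -0.002 [175. 194.]
0.0425 -0.011 -0.021 [173. 181.]
0.0425 -0.011 -0.049 [169. 161.]
0.0425 0.011 -0.002 [190. 188.]
0.0425 0.011 -0.021 [187. 175.]
0.0425 0.011 -0.049 [184. 155.]
```

View pics/s2.png

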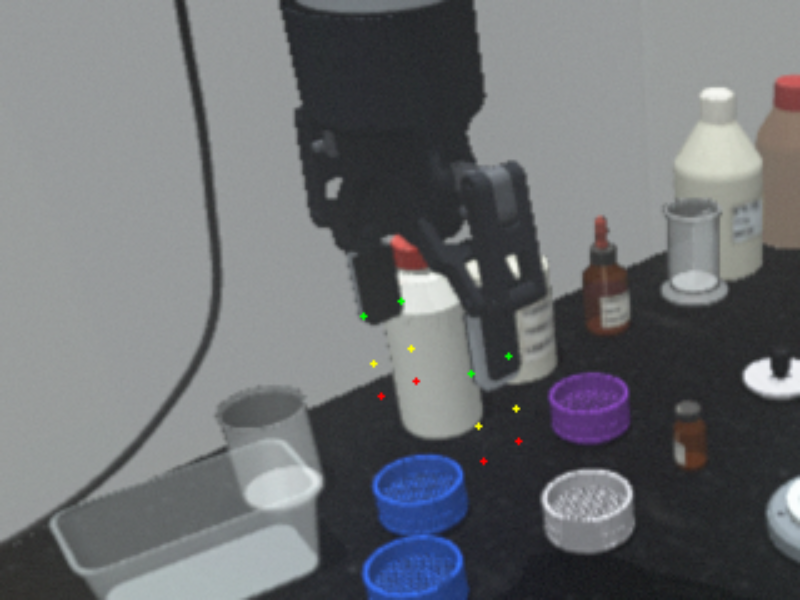

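```bash
python3 - <<'E'
from h import *
for x in plan([.49,.2605,.1],step=3): print(x)
E
```

```text
[[-0.2, -0.82, 2.64], [0.02, -0.16, -0.25]]
[[-0.19, -0.82, 2.64], [0.02, -0.16, -0.25]]
[[-0.18, -0.82, 2.64], [0.02, -0.16, -0.25]]
[[-0.16, -0.82, 2.64], [0.02, -0.16, -0.25]]
```

play_rows --rows '[[0, [-0.2, -0.8, 2.6], [0, -0.2, -0.2]], [0, [-0.2, -0.8, 2.6], [0, -0.2, -0.2]], [0, [-0.2, -0.8, 2.6], [0, -0.2, -0.2]], [0, [-0.2, -0.8, 2.6], [0, -0.2, -0.2]], [0, [0, 0, 0], [0, 0, 0]]]'

```text
time: 4.35
ee_pos: [0.4907, 0.2499, 0.104]
tcp_rot: [-179.9, -0.3, -1.2]
wrist_force: [-0.2, -0.4, 0.5]
opening: 0.085
```

```bash
python3 - <<'E'
from h import *
p=camera('scene'); o=get_obs(); r=R.from_euler('xyz',o['tcp_rot'],degrees=True);print(o['ee_pos'],o['tcp_rot'])
im=p['img'].copy()
for x in(-.0425,.0425):
  for y in(-.011,.011):
    for z,c in((-.002,(255,0,0)),(-.049,(0,255,0))):
      q=proj(p,o['ee_pos']+r.apply([x,y,z]))[0]; cv2.circle(im,tuple(int(v) for v in q),1,c,-1)
u,v=[int(a) for a in q]
save(dict(img=cv2.resize(im[max(v-120,0):v+120,max(u-160,0):u+160],None,fx=2.5,fy=2.5)),'s3.png')
p=camera('wrist'); save(p,'w3.png')
b=near(p,'pan',(.49,.26)); print(b[0],b[2],fit(p,'pan',(.49,.26),b[1].astype(float)))
print([get_obs()['ee_pos'] for _ in range(3)])
E
```

```text
[0.49149384 0.24990307 0.1062562 ] [-179.86103104   -0.38595649   -1.23497947]
0.7644968372646325 0.64 (array([0.48964743, 0.26142821]), np.float64(147.94117647058823), np.float64(5326.0))
[array([0.49282105, 0.25095613, 0.10849526]), array([0.49282105, 0.25095613, 0.10849526]), array([0.49282105, 0.25095613, 0.10849526])]
```

View pics/s3.png

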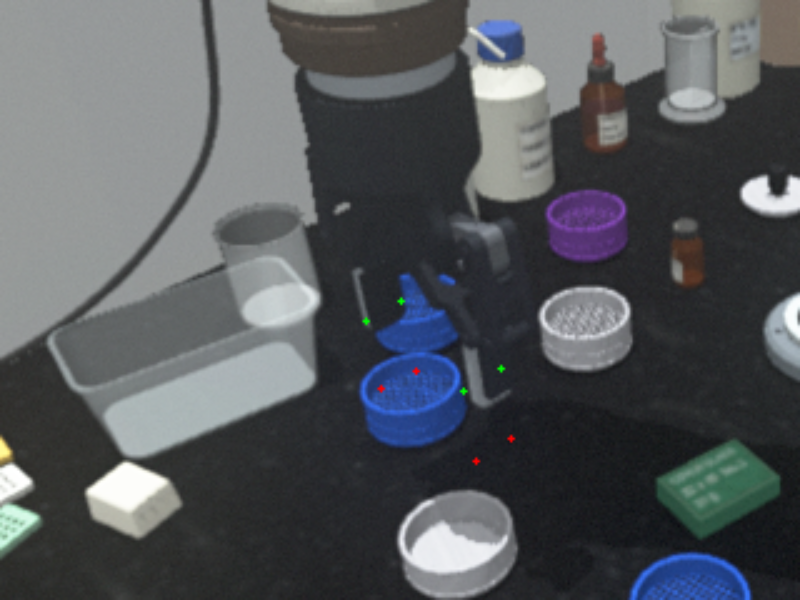

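View pics/w3.png

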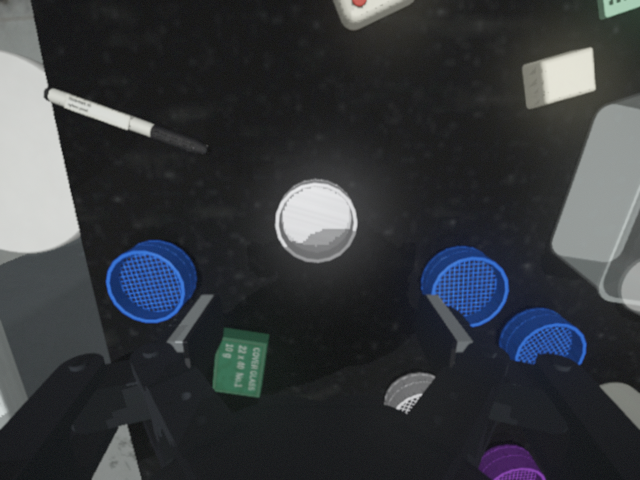

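```bash
python3 - <<'E'
from h import *
for i in range(6):
    p=camera('wrist'); o=get_obs(); print(o['time'],o['ee_pos'].round(4),o['q'].round(2),p['xyz'].round(4),o['qd'].round(1))
E
```

```text
4.55 [0.4931 0.2514 0.1087] [ 2.7040e+01  3.8600e+00 -1.5400e+00  8.3940e+01 -5.0000e-02  1.1822e+02] [0.4927 0.324  0.2789] [ 0.5  0.4  0.4 -0.3  0.   0.1]
4.6 [0.4931 0.2517 0.1087] [ 2.7070e+01  3.8800e+00 -1.5300e+00  8.3930e+01 -5.0000e-02  1.1822e+02] [0.4929 0.3243 0.2791] [ 0.3  0.5  0.  -0.2 -0.1  0. ]
4.65 [0.4931 0.2519 0.1084] [ 2.7090e+01  3.9000e+00 -1.5300e+00  8.3910e+01 -5.0000e-02  1.1822e+02] [0.4929 0.3246 0.279 ] [ 0.3  0.4 -0.2 -0.2  0.   0. ]
4.7 [0.4929 0.252  0.108 ] [ 2.7100e+01  3.9200e+00 -1.5500e+00  8.3900e+01 -5.0000e-02  1.1822e+02] [0.4928 0.3248 0.2787] [ 0.4  0.5 -0.2 -0.2  0.1  0.1]
4.75 [0.4928 0.2521 0.1076] [ 2.7120e+01  3.9400e+00 -1.5700e+00  8.3890e+01 -5.0000e-02  1.1823e+02] [0.4928 0.325  0.2784] [ 0.2  0.4 -0.3 -0.2  0.1  0.1]
4.8 [0.4926 0.2521 0.1073] [ 2.7130e+01  3.9600e+00 -1.5800e+00  8.3890e+01 -5.0000e-02  1.1822e+02] [0.4927 0.3251 0.278 ] [ 0.2  0.3 -0.4 -0.2  0.1 -0.1]
```

play_rows --rows '[[0, [-0.1, -0.3, 2.0], [0, -0.2, -0.6]], [0, [-0.1, -0.3, 2.0], [0, -0.1, -0.6]], [0, [0, -0.3, 1.8], [0, 0, 0]], [0, [0, 0, 0], [0, 0, 0]], [0, [0, 0, 0], [0, 0, 0]]]'

```text
time: 5.3
ee_pos: [0.4923, 0.2623, 0.0503]
tcp_rot: [-179.7, -0.4, 0.2]
wrist_force: [-0.0, 0.4, 0.9]
opening: 0.0854
```

```bash
python3 - <<'E'
from h import *
p=camera('scene'); o=get_obs(); r=R.from_euler('xyz',o['tcp_rot'],degrees=True);print(o['ee_pos'],o['tcp_rot'],o['wrist_force'])
im=p['img'].copy()
q=proj(p,[.49,.26,.03])[0]
u,v=[int(a) for a in q]
save(dict(img=cv2.resize(im[max(v-120,0):v+120,max(u-160,0):u+160],None,fx=2.5,fy=2.5)),'s4.png')
p=camera('wrist'); save(p,'w4.png')
b=near(p,'pan',(.49,.26)); print(b[0],b[2],fit(p,'pan',(.49,.26),b[1].astype(float)))
E
```

```text
[0.49228041 0.26226379 0.05030944] [-1.79695391e+02 -3.97528614e-01  1.64833648e-01] [-1.02900707  0.89153015  0.39221213]
0.8538942877142175 0.91 (array([0.489626  , 0.26117535]), np.float64(233.2156862745098), np.float64(8183.0))
```

View pics/s4.png

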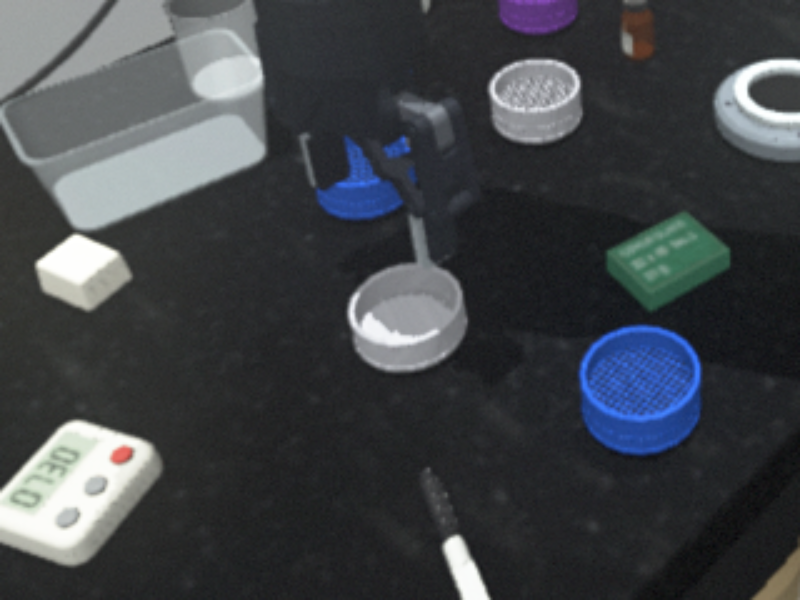

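View pics/w4.png

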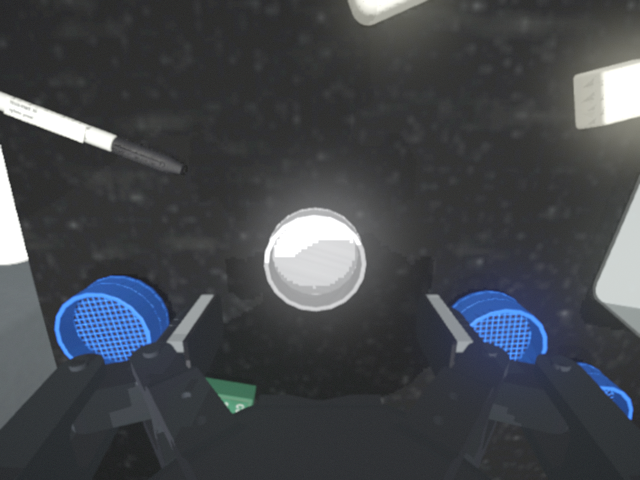

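play_rows --rows '[[0, [-0.2, 0.1, 2.0], [0, -0.3, 0.1]], [0, [-0.1, 0.0, 2.0], [0, 0, 0]], [0, [0, 0, 0], [0, 0, 0]], [0, [0, 0, 0], [0, 0, 0]]]'

```text
time: 5.85
ee_pos: [0.4923, 0.2625, 0.0146]
tcp_rot: [-179.5, -0.5, 0.0]
wrist_force: [-0.7, -0.2, 0.9]
opening: 0.0853
```

```bash
python3 - <<'E'
from h import *
p=camera('scene'); o=get_obs(); r=R.from_euler('xyz',o['tcp_rot'],degrees=True);print(o['ee_pos'],o['tcp_rot'],o['wrist_force'])
im=p['img'].copy()
q=proj(p,[.49,.26,.03])[0]
u,v=[int(a) for a in q]
a=cv2.resize(im[max(v-70,0):v+50,max(u-80,0):u+80],None,fx=5,fy=5)[:, :800]
save(dict(img=cv2.convertScaleAbs(a,alpha=1.8,beta=20)),'s5.png')
p=camera('wrist'); save(p,'w5.png')
E
```

```text
[0.49224543 0.26244079 0.01456006] [-1.79495318e+02 -4.74727693e-01  2.62105262e-02] [-0.15649605  0.91778288 -0.43788847]
```

View pics/s5.png

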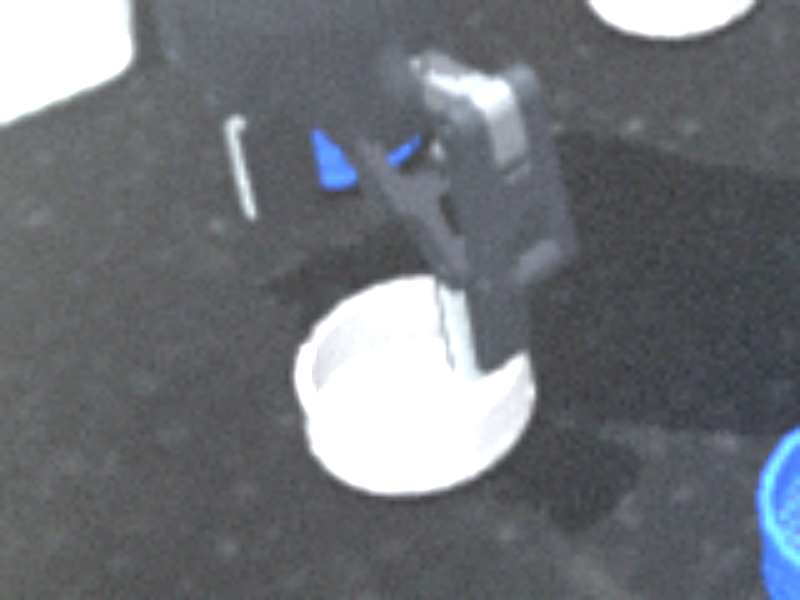

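View pics/w5.png

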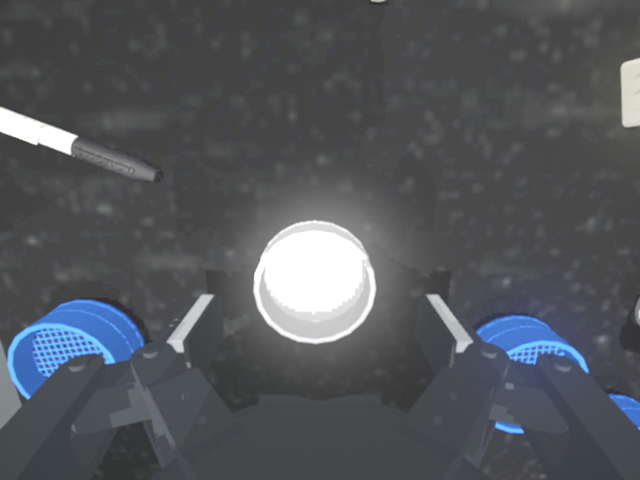

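play_rows --rows '[[0, [-0.4, 0.1, 0.8], [-0.4, -0.5, 0]], [0, [-0.3, 0.1, 0.8], [0, 0, 0]], [0, [-0.2, 0.0, 0.3], [0, 0, 0]], [0, [0, 0, 0], [0, 0, 0]]]'

```text
time: 6.35
ee_pos: [0.4836, 0.2609, -0.0041]
tcp_rot: [-179.9, -0.1, 0.0]
wrist_force: [0.1, 0.1, -0.1]
opening: 0.0853
```

```bash
python3 - <<'E'
from h import *
p=camera('scene'); o=get_obs(); print(o['ee_pos'],o['tcp_rot'],o['wrist_force'])
im=p['img'].copy()
q=proj(p,[.49,.26,.03])[0]
u,v=[int(a) for a in q]
a=cv2.resize(im[max(v-70,0):v+50,max(u-80,0):u+80],None,fx=5,fy=5)[:, :800]
save(dict(img=cv2.convertScaleAbs(a,alpha=1.8,beta=20)),'s6.png')
p=camera('wrist'); save(p,'w6.png')
E
```

```text
[ 0.48371087  0.26095044 -0.00387278] [-1.79853696e+02 -8.05820405e-02  3.12226399e-02] [ 0.39962847 -0.38508422 -0.27542551]
```

View pics/s6.png

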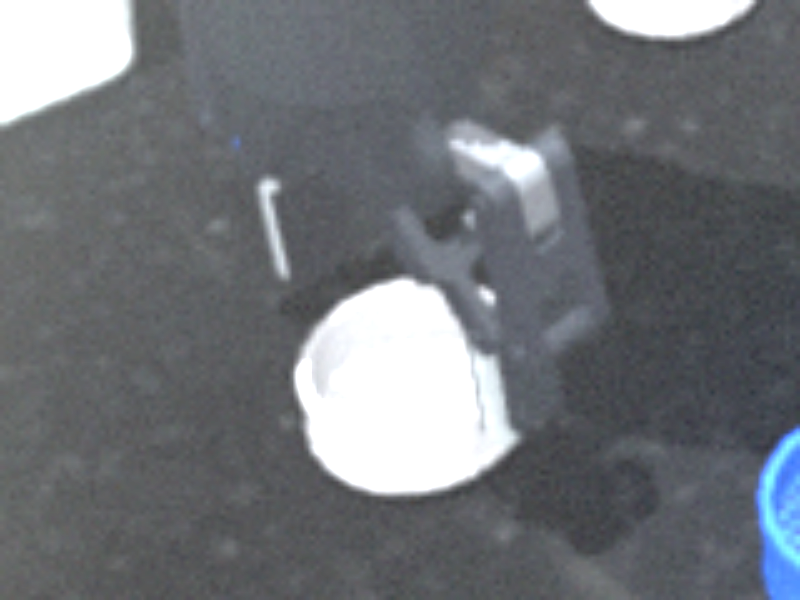

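View pics/w6.png

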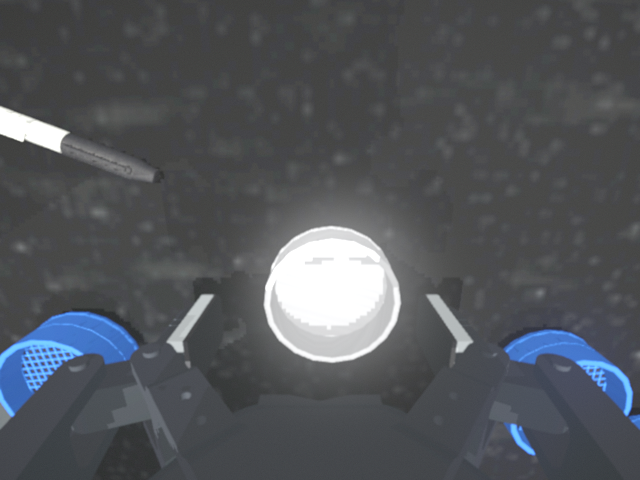

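play_rows --rows '[[0, [0.3, 0, 0.8], [0, 0, 0]], [0, [0.2, 0, 0.8], [0, 0, 0]], [0, [0.1, 0, 0.7], [0, 0, 0]], [0, [0, 0, 0.2], [0, 0, 0]], [0, [0, 0, 0], [0, 0, 0]]]'

```text
time: 6.95
ee_pos: [0.4908, 0.2611, -0.031]
tcp_rot: [-179.8, -0.1, 0.0]
wrist_force: [-0.4, 0.0, 0.1]
opening: 0.0855
```

```bash
cat >> h.py <<'E'
def sw(tag,P,g=1.8,scene=True):
    p=camera('wrist'); save(p,'w'+tag+'.png'); o=get_obs(); print(o['time'],o['ee_pos'].round(4),o['tcp_rot'].round(2),o['wrist_force'].round(1),round(o['opening'],4))
    if scene:
        s=camera('scene'); u,v=[int(a) for a in proj(s,P)[0]]; a=cv2.resize(s['img'][max(v-70,0):v+50,max(u-80,0):u+80],None,fx=4,fy=4)
        b=cv2.resize(p['img'],None,fx=.75,fy=.75)
        cv=np.zeros((480+360,640,3),np.uint8); 
        save(dict(img=cv2.convertScaleAbs(a,alpha=g,beta=20)),'s'+tag+'.png')
    return p
E
python3 - <<'E'
from h import *
sw('7',[.49,.26,.03])
E
```

```text
7.0 [ 0.4908  0.2611 -0.0309] [-1.7984e+02 -1.0000e-01  2.0000e-02] [-0.2  0.4 -0.5] 0.0853
```

View pics/s7.png

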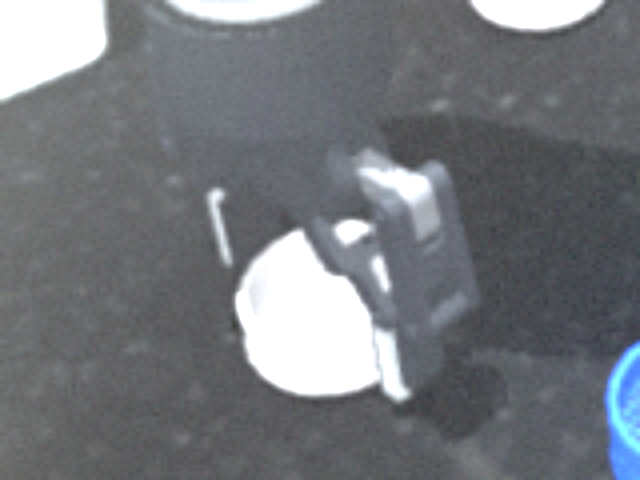

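View pics/w7.png

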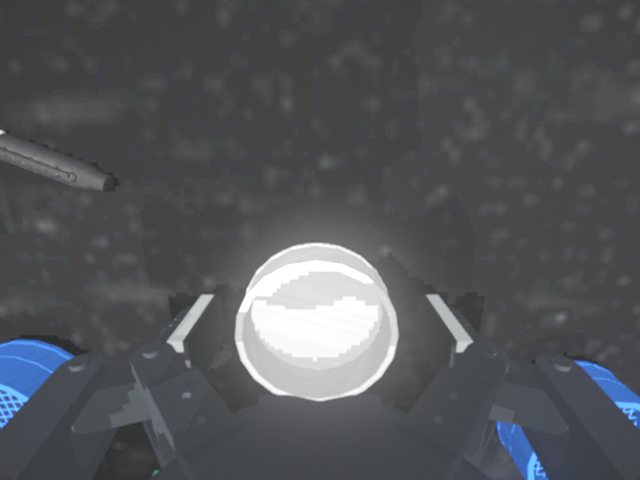

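play_rows --rows '[[0.3, [0, 0, 0], [0, 0, 0]], [0.4, [0, 0, 0], [0, 0, 0]], [0.5, [0, 0, 0], [0, 0, 0]], [0.5, [0, 0, 0], [0, 0, 0]], [0.5, [0, 0, 0], [0, 0, 0]]]' --newtons 40

```text
time: 7.55
ee_pos: [0.4915, 0.2616, -0.0292]
tcp_rot: [-179.8, -0.2, 0.0]
wrist_force: [-0.4, -0.2, -0.8]
opening: 0.0616
```

```bash
python3 - <<'E'
from h import *
sw('8',[.49,.26,.03])
E
```

```text
7.6 [ 0.4915  0.2616 -0.0292] [-1.7978e+02 -2.2000e-01  3.0000e-02] [ 0.5 -0.2 -1.4] 0.0617
```

View pics/s8.png

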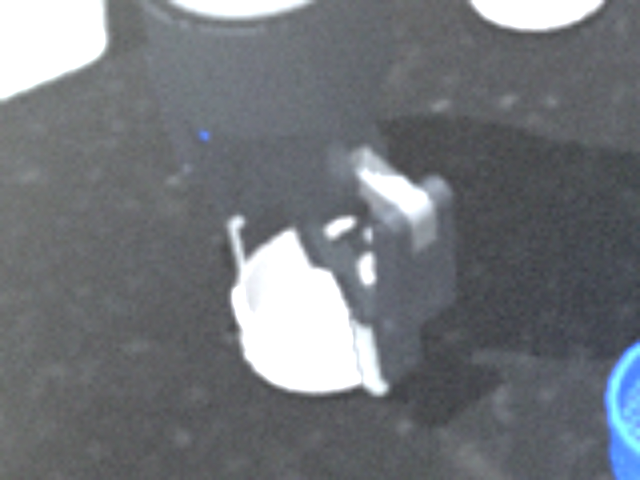

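View pics/w8.png

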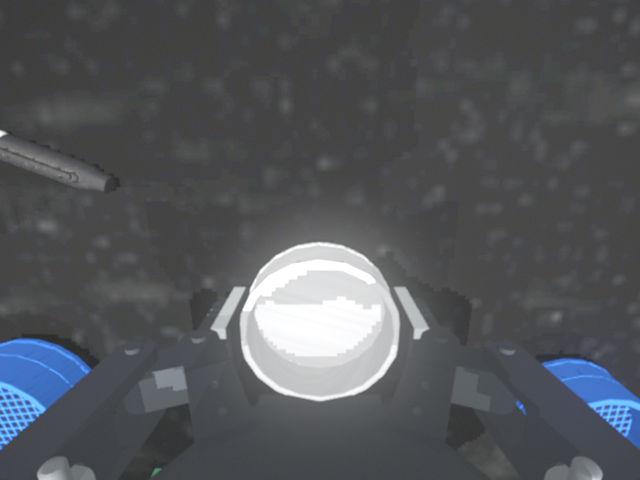

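play_rows --rows '[[0.5, [0, 0, -1], [0, 0, 0]], [0.5, [0, 0, -3], [0, 0, 0]], [0.5, [0, 0, -3], [0, 0, 0]], [0.5, [0, 0, -2], [0, 0, 0]], [0.5, [-0.5, 4.5, 0], [0, 0, 0]], [0.5, [-0.5, 4.5, 0], [0, 0, 0]], [0.5, [-0.5, 4.5, 0], [0, 0, 0]], [0.5, [-0.5, 4.5, 0], [0, 0, 0]], [0.5, [-0.5, 4.5, 0], [0, 0, 0]], [0.5, [-0.5, 4.5, 0], [0, 0, 0]], [0.5, [-0.5, 4.0, 0], [0, 0, 0]], [0.5, [-0.5, 3.5, 0], [0, 0, 0]]]' --newtons 50

```text
time: 8.85
ee_pos: [0.4516, -0.0919, 0.0715]
tcp_rot: [-179.8, -0.7, 0.5]
wrist_force: [1.4, -0.3, -2.0]
opening: 0.0616
```

play_rows --rows '[[0.5, [0, 2.0, 0], [0, 0, 0]], [0.5, [0, 0, 0], [0, 0, 0]], [0.5, [0, 0, 0], [0, 0, 0]], [0.5, [0, 0, 0], [0, 0, 0]]]'

```text
time: 9.25
ee_pos: [0.4511, -0.1163, 0.0742]
tcp_rot: [-179.8, -0.9, 0.2]
wrist_force: [-0.7, -0.1, -2.2]
opening: 0.0613
```

```bash
cat >> h.py <<'E'
def rep(p,t,g,z=0):
    b=near(p,t,g)
    if b is None: print(t,'none'); return
    print(t,round(b[0]),round(b[2],2),*[np.round(v,4) for v in fit(p,t,g,b[1].astype(float),z)])
E
python3 - <<'E'
from h import *
p=sw('9',[.45,-.05,.05])
rep(p,'shaker',(.451,-.05)); 
E
```

```text
9.3 [ 0.4511 -0.1161  0.0742] [-179.83   -0.88    0.19] [ 0.  -0.3 -1. ] 0.0613
shaker 9 0.61 [ 0.4495 -0.0481] 1116.3294 19973.0
```

View pics/w9.png

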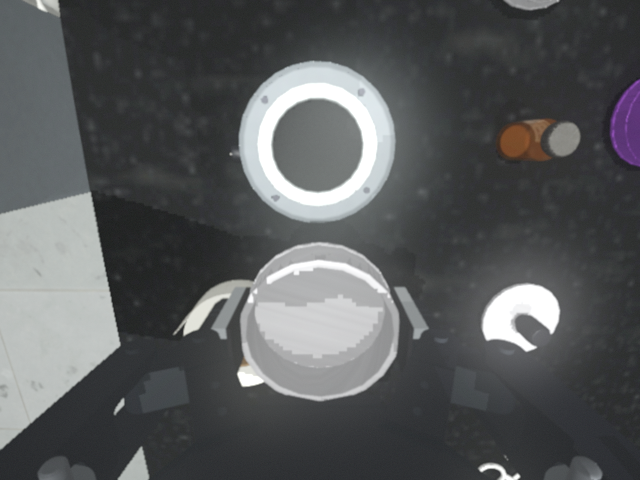

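```bash
cat >> h.py <<'E'
def unproj(p,uv,z):
    K=p['intrinsics']; s=(np.atleast_2d(uv)-[K[0,2],K[1,2]])/[K[0,0],K[1,1]]; d=s.copy()
    for _ in range(8): s=d/(1+p['k1']*(s**2).sum(1,keepdims=True))
    M=R.from_euler('xyz',p['orientation'],degrees=True).as_matrix(); v=np.c_[s,np.ones(len(s))]@M.T
    return (np.array(p['xyz'])+v*((z-p['xyz'][2])/v[:,2])[:,None])[:,:2]
def circ(xy):
    from scipy.optimize import least_squares
    m=xy.mean(0); f=least_squares(lambda a:np.hypot(*(xy-a[:2]).T)-a[2],[*m,.03],loss='soft_l1',f_scale=.0005)
    return f.x, np.abs(f.fun).mean()
def ring(p,uv0,z,lo=225):
    g=(p['img'].min(2)>=lo).astype(np.uint8); n,l=cv2.connectedComponents(g)
    return g
E
python3 - <<'E'
from h import *
p=camera('wrist'); img=p['img']; g=img.min(2)
print(g[100:130,318][::2], g[60:100:3,318], g[141,235:280:3])
# radial edges from centre
def radial(c,r0,r1,sign,th=np.linspace(0,2*np.pi,120,endpoint=False)):
    gs=cv2.GaussianBlur(cv2.cvtColor(img,cv2.COLOR_RGB2GRAY).astype(np.float32),(0,0),1); out=[]
    rr=np.arange(r0,r1,.25)
    for t in th:
        q=np.c_[c[0]+rr*np.cos(t),c[1]+rr*np.sin(t)].astype(np.float32)
        v=cv2.remap(gs,q[:,0][None],q[:,1][None],1)[0]; d=sign*np.gradient(v); k=d.argmax(); out.append((*q[k],d[k]))
    return np.array(out)
for nm,r0,r1,s in(('inner',36,52,1),('outer',53,68,-1)):
    e=radial((318,144),r0,r1,s); print(nm,circ(unproj(p,e[:,:2],.030)))
E
```

```text
[128 112 113 113 112 114 115 113 115 114 114 114 115 115 114] [ 75 181 188 212 213 213 213 212 255 255 255 255 255 163] [ 56  97 179 200 210 210 210 209 255 255 255 255 222  90 101]
inner (array([ 0.45010362, -0.04676931,  0.02827929]), np.float64(0.00013794023259990364))
outer (array([ 0.45018315, -0.04688939,  0.03730386]), np.float64(0.00021907038933403645))
```

```bash
cat >> h.py <<'E'
def radial(p,c,r0,r1,sign,a0=0,a1=360,n=120,ax=1.0):
    gs=cv2.GaussianBlur(cv2.cvtColor(p['img'],cv2.COLOR_RGB2GRAY).astype(np.float32),(0,0),1); out=[]
    rr=np.arange(r0,r1,.25)
    for t in np.radians(np.linspace(a0,a1,n,endpoint=False)):
        q=np.c_[c[0]+rr*np.cos(t),c[1]+ax*rr*np.sin(t)].astype(np.float32)
        v=cv2.remap(gs,q[:,0][None],q[:,1][None],1)[0]; d=sign*np.gradient(v); k=d.argmax(); out.append((*q[k],d[k]))
    return np.array(out)
def mark(p,e,n,box,f):
    im=p['img'].copy(); im=cv2.resize(im[box[1]:box[3],box[0]:box[2]],None,fx=f,fy=f)
    for x,y in e[:,:2]: cv2.circle(im,(int((x+.5-box[0])*f),int((y+.5-box[1])*f)),2,(255,0,0),-1)
    save(dict(img=im),n)
E
python3 - <<'E'
from h import *
p=camera('wrist'); o=get_obs()
e=radial(p,(320,331),60,90,-1,20,160,90,.9)
mark(p,e,'m1.png',(220,220,420,420),3)
for z in(.126,.1314,.136): 
    c,r=circ(unproj(p,e[:,:2],z)); print(z,c,r,'rel',c[:2]-o['ee_pos'][:2])
E
```

```text
0.126 [ 0.45083449 -0.11818939  0.03336446] 0.0010039511545275274 rel [-0.00020758 -0.00207137]
0.1314 [ 0.450725   -0.1147511   0.03183062] 0.0009582280048093458 rel [-0.00031707  0.00136692]
0.136 [ 0.45063175 -0.11182239  0.03052385] 0.000919314029706793 rel [-0.00041032  0.00429563]
```

View pics/m1.png

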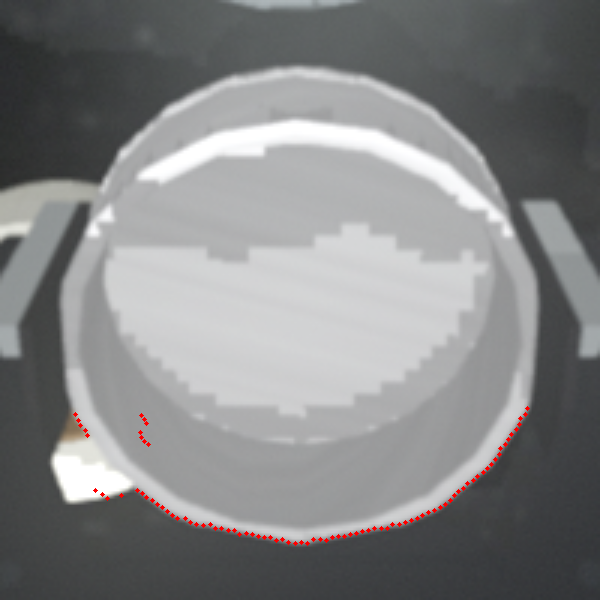

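play_rows --rows '[[0.5, [0, -2.5, 0], [0, -0.5, 0.2]], [0.5, [0, -2.5, 0.5], [0, -0.4, 0]], [0.5, [0, -1.5, 1.5], [0, 0, 0]], [0.5, [0, -0.3, 1.8], [0, 0, 0]], [0.5, [0, 0, 1.5], [0, 0, 0]], [0.5, [0, 0, 0], [0, 0, 0]], [0.5, [0, 0, 0], [0, 0, 0]]]'

```text
time: 10.2
ee_pos: [0.4514, -0.0425, 0.02]
tcp_rot: [-179.8, 0.0, 0.3]
wrist_force: [0.2, 0.5, -0.9]
opening: 0.0615
```

```bash
python3 - <<'E'
from h import *
p=sw('10',[.45,-.05,.03],1.3)
E
```

```text
10.25 [ 0.4514 -0.0426  0.02  ] [-1.7983e+02  3.0000e-02  2.8000e-01] [-0.6  0.1 -2.3] 0.062
```

View pics/w10.png

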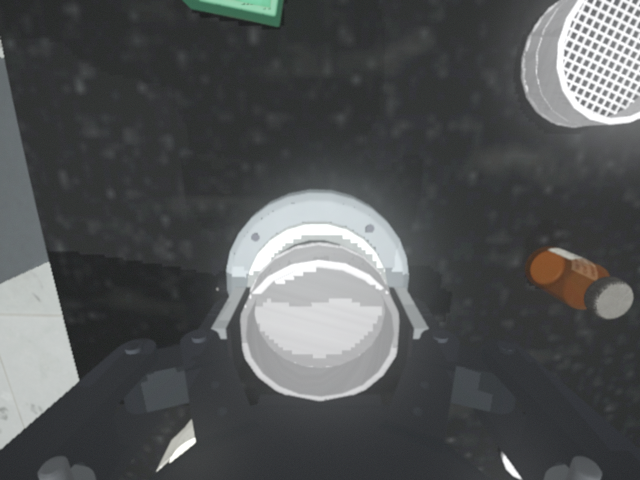

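View pics/s10.png

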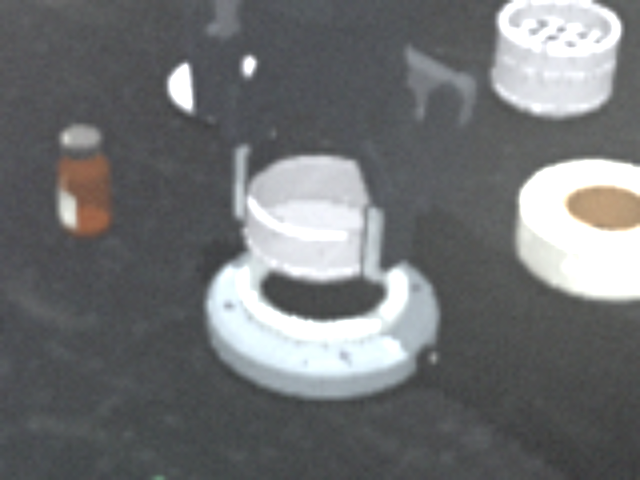

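play_rows --rows '[[0.5, [-0.1, 0.3, 0.3], [0, 0, 0.2]], [0.5, [-0.1, 0.2, 0.3], [0, 0, 0]], [0.5, [0, 0, 0], [0, 0, 0]], [0.5, [0, 0, 0], [0, 0, 0]]]'

```text
time: 10.7
ee_pos: [0.4506, -0.0489, 0.0157]
tcp_rot: [-179.9, -0.2, -0.0]
wrist_force: [0.0, 0.2, -1.3]
opening: 0.0613
```

play_rows --rows '[[0.5, [0, -0.1, 0.4], [0, 0, 0]], [0.5, [0, -0.1, 0.4], [0, 0, 0]], [0.5, [0, 0, 0.3], [0, 0, 0]], [0.5, [0, 0, 0], [0, 0, 0]], [0.5, [0, 0, 0], [0, 0, 0]]]'

```text
time: 11.2
ee_pos: [0.4505, -0.0467, 0.0036]
tcp_rot: [-179.9, -0.2, -0.0]
wrist_force: [-0.9, 0.1, -1.5]
opening: 0.0618
```

```bash
python3 - <<'E'
from h import *
p=sw('11',[.45,-.05,.03],1.3)
E
```

```text
11.25 [ 0.4505 -0.0467  0.0036] [-1.7985e+02 -1.5000e-01 -2.0000e-02] [ 0.8 -0.6 -1.1] 0.0613
```

View pics/s11.png

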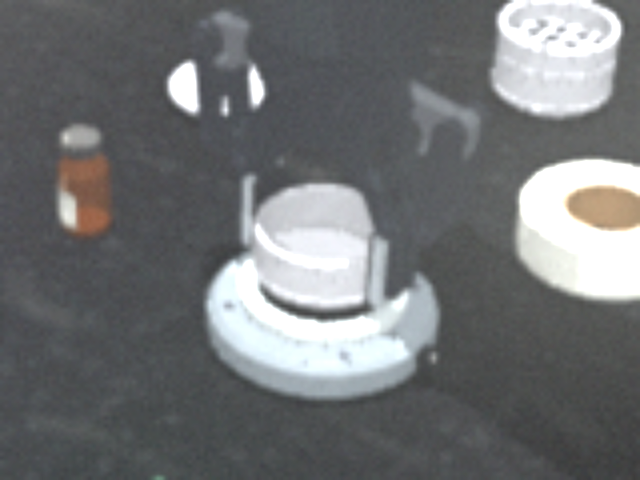

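play_rows --rows '[[0.5, [0, 0, 0.4], [0, 0, 0]], [0.5, [0, 0, 0.3], [0, 0, 0]], [0.5, [0, 0, 0.3], [0, 0, 0]], [0.5, [0, 0, 0], [0, 0, 0]]]'

```text
time: 11.7
ee_pos: [0.4516, -0.0468, -0.0028]
tcp_rot: [-179.9, -0.3, -0.0]
wrist_force: [0.0, 0.6, -0.8]
opening: 0.0617
```

```bash
python3 - <<'E'
from h import *
p=sw('12',[.45,-.05,.03],1.3)
E
```

```text
11.75 [ 0.4518 -0.0468 -0.003 ] [-1.7988e+02 -3.6000e-01 -2.0000e-02] [ 0.3 -0.3 -0.7] 0.0614
```

View pics/s12.png

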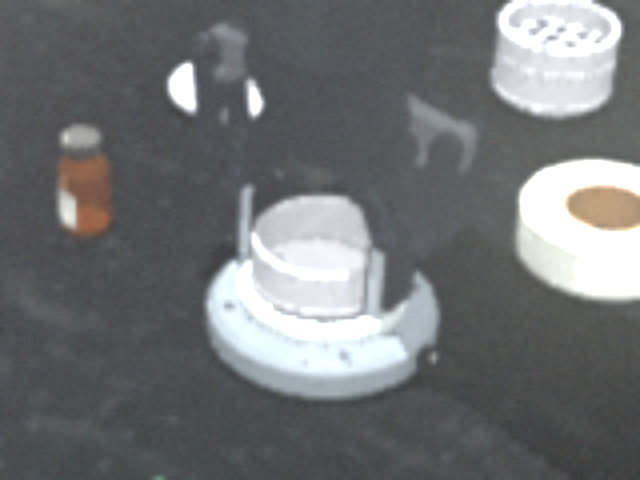

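play_rows --rows '[[0.5, [-0.1, 0, 0.3], [0, -0.3, 0]], [0.5, [0, 0, 0.2], [0, 0, 0]], [0.5, [0, 0, 0.1], [0, 0, 0]]]'

```text
time: 12.1
ee_pos: [0.4518, -0.0469, -0.0035]
tcp_rot: [-179.9, -0.3, -0.0]
wrist_force: [-3.7, 0.2, 7.4]
opening: 0.0617
```

play_rows --rows '[[0.5, [-0.3, 0, 0.1], [0, 0, 0]], [0.5, [-0.1, 0, 0.2], [0, 0, 0]], [0.5, [0, 0, 0.2], [0, 0, 0]]]'

```text
time: 12.4
ee_pos: [0.4506, -0.047, -0.0034]
tcp_rot: [-179.9, -0.7, -0.0]
wrist_force: [-13.2, 1.3, 29.5]
opening: 0.0613
```

```bash
python3 - <<'E'
from h import *
p=sw('13',[.45,-.05,.03],1.3)
E
```

```text
12.45 [ 0.4505 -0.0469 -0.0034] [-1.7991e+02 -6.6000e-01 -3.0000e-02] [-10.1   1.   24.9] 0.0618
```

View pics/s13.png

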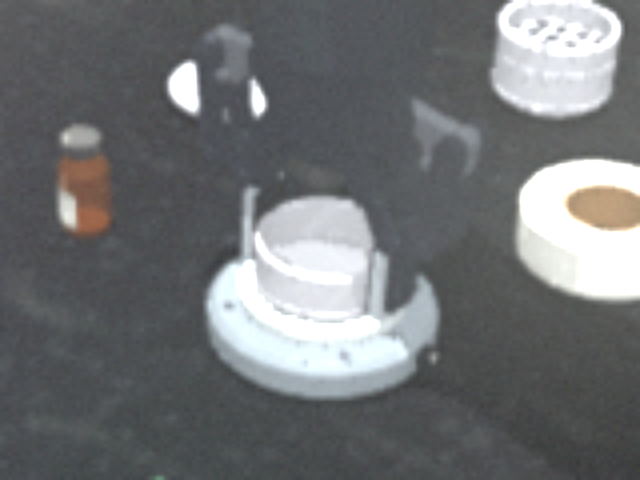

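View pics/w13.png

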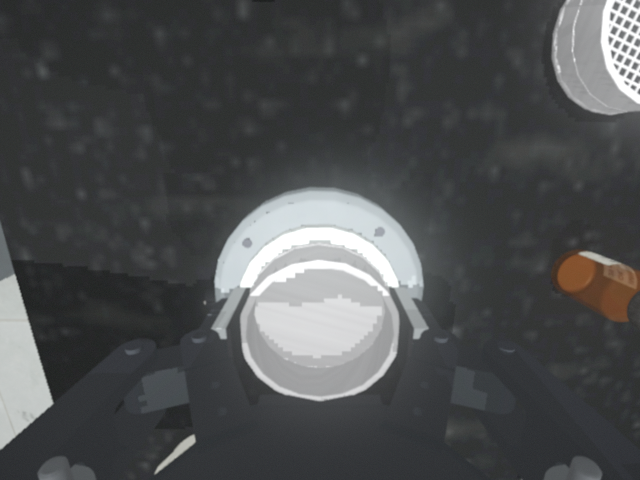

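play_rows --rows '[[0.5, [0, 0, -0.3], [0, 0.6, 0]], [0.5, [0, 0, 0], [0, 0, 0]], [0.5, [0, 0, 0], [0, 0, 0]]]'

```text
time: 12.8
ee_pos: [0.4504, -0.0469, -0.0006]
tcp_rot: [-179.9, -1.3, -0.0]
wrist_force: [-0.7, 0.2, -1.5]
opening: 0.0613
```

```bash
python3 - <<'E'
from h import *
p=sw('14',[.45,-.05,.03],1.3)
e=radial(p,(320,331),60,90,-1,30,150,90,.9)
s=camera('scene'); u,v=[int(a) for a in proj(s,[.45,-.05,.04])[0]]
a=cv2.resize(s['img'][v-28:v+28,u-40:u+40],None,fx=10,fy=10,interpolation=2); save(dict(img=a),'z14.png')
w=cv2.resize(p['img'][240:380,200:440],None,fx=3.3,fy=3.3,interpolation=2); save(dict(img=w),'y14.png')
E
```

```text
12.85 [ 0.4504 -0.0469 -0.0006] [-1.7991e+02 -1.2700e+00 -3.0000e-02] [-0.1 -0.5 -1.4] 0.0619
```

View pics/z14.png

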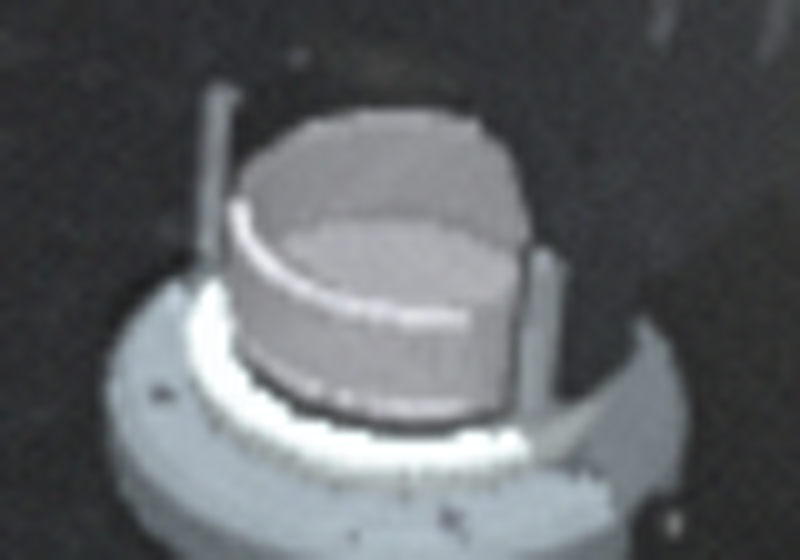

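View pics/y14.png

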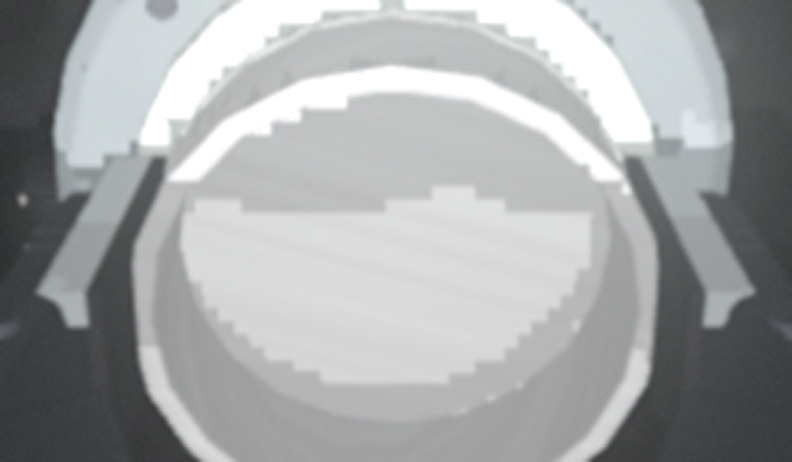

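play_rows --rows '[[0.5, [0, 0, 0.1], [0, -0.8, 0]], [0.5, [0, 0, 0.1], [0, -0.6, 0]], [0.5, [0, 0, 0], [0, 0, 0]], [0.5, [0, 0, 0], [0, 0, 0]]]'

```text
time: 13.35
ee_pos: [0.4502, -0.0469, -0.0034]
tcp_rot: [-179.9, 0.4, -0.0]
wrist_force: [-2.7, -0.1, 3.5]
opening: 0.0614
```

play_rows --rows '[[0.25, [0, 0, 0], [0, 0, 0]], [0.15, [0, 0, 0], [0, 0, 0]], [0, [0, 0, 0], [0, 0, 0]], [0, [0, 0, 0], [0, 0, 0]], [0, [0, 0, 0], [0, 0, 0]]]'

```text
time: 13.85
ee_pos: [0.4506, -0.0469, -0.0032]
tcp_rot: [-179.9, 0.3, -0.0]
wrist_force: [-0.4, 0.6, 0.1]
opening: 0.0855
```

```bash
python3 - <<'E'
from h import *
p=sw('15',[.45,-.05,.03],1.3)
s=camera('scene'); u,v=[int(a) for a in proj(s,[.45,-.05,.04])[0]]
a=cv2.resize(s['img'][v-28:v+28,u-40:u+40],None,fx=10,fy=10,interpolation=2); save(dict(img=a),'z15.png')
E
```

```text
13.9 [ 0.4506 -0.0469 -0.0032] [-1.7991e+02  3.0000e-01 -2.0000e-02] [-0.  -0.5 -0.1] 0.0854
```

View pics/z15.png

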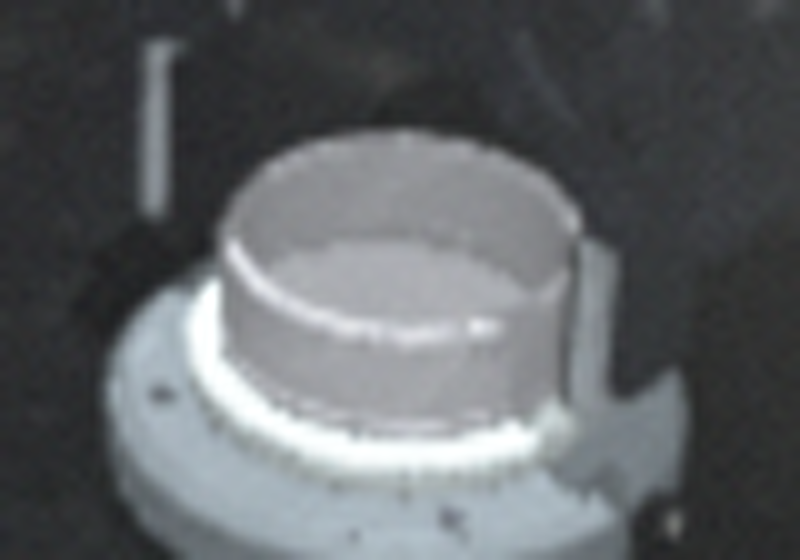

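View pics/w15.png

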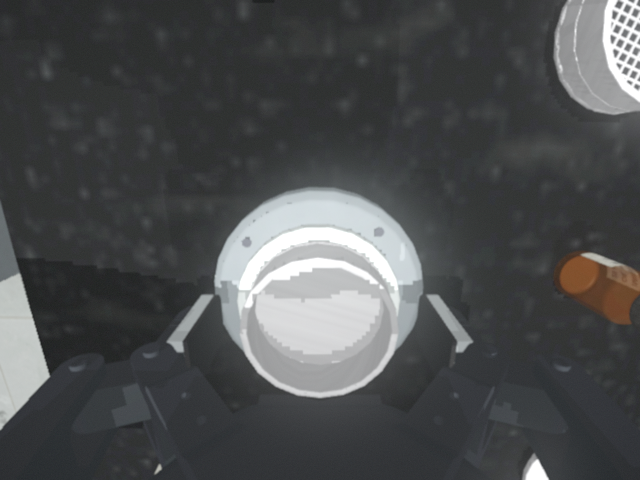

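play_rows --rows '[[0, [0, 0, -2], [0, 0, 0]], [0, [0, 0, -3], [0, 0, 0]], [0, [0, 0, -3], [0, 0, 0]], [0, [0, 3, -1], [0, 0, 0]], [0, [0, 4, 0], [0, 0, 0]], [0, [0, 0, 0], [0, 0, 0]], [0, [0, 0, 0], [0, 0, 0]]]'

```text
time: 14.7
ee_pos: [0.4507, -0.1191, 0.0901]
tcp_rot: [-179.9, 0.3, 0.1]
wrist_force: [0.0, 0.4, 0.2]
opening: 0.0856
```

```bash
python3 - <<'E'
from h import *
p=sw('16',[.45,-.05,.03],1.3)
E
```

```text
14.75 [ 0.4507 -0.1189  0.09  ] [-1.7995e+02  3.3000e-01  1.0000e-01] [0.9 0.1 0.6] 0.0857
```

View pics/w16.png

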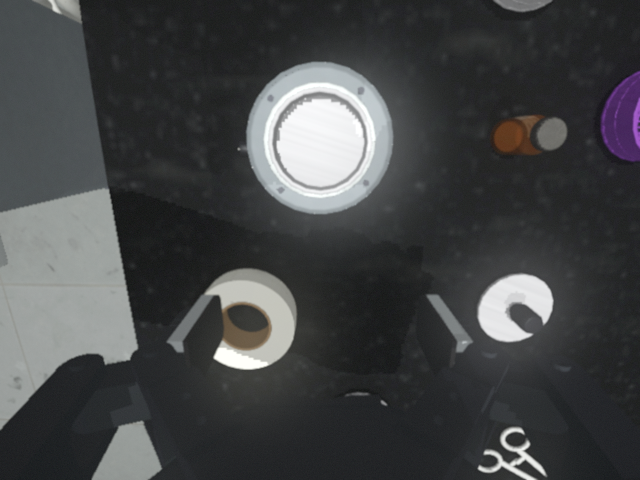

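View pics/s16.png

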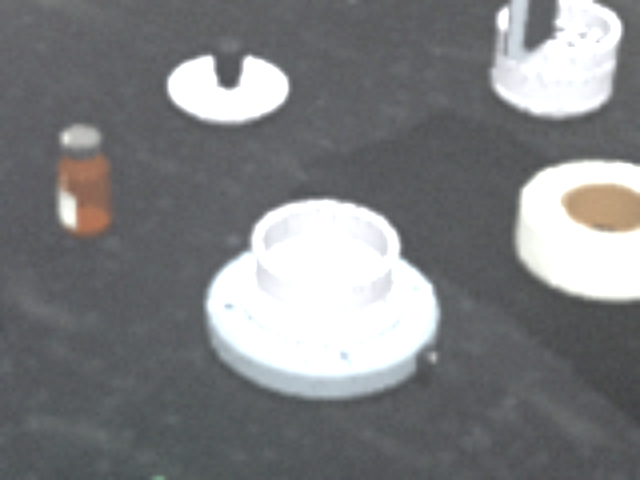

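```bash
python3 - <<'E'
from h import *
p=camera('wrist')
c=(320,141)
img=cv2.resize(p['img'][50:230,230:410],None,fx=3.3,fy=3.3,interpolation=2); save(dict(img=cv2.convertScaleAbs(img,alpha=.9)),'z16.png')
g=cv2.cvtColor(p['img'],cv2.COLOR_RGB2GRAY); print(g[141,245:400].tolist())
e=radial(p,c,60,85,-1); print('base',circ(unproj(p,e[:,:2],.022)))
E
```

```text
[50, 85, 138, 154, 158, 161, 172, 183, 185, 186, 185, 186, 186, 185, 186, 187, 186, 183, 195, 233, 252, 254, 253, 235, 230, 237, 236, 213, 162, 128, 124, 145, 181, 188, 204, 237, 246, 245, 245, 244, 243, 243, 243, 242, 243, 243, 244, 244, 245, 246, 246, 246, 247, 247, 247, 247, 247, 248, 247, 247, 246, 246, 246, 245, 245, 245, 244, 243, 243, 243, 243, 243, 243, 244, 244, 244, 245, 246, 246, 246, 246, 246, 246, 245, 246, 245, 245, 243, 242, 241, 241, 241, 241, 241, 241, 242, 242, 242, 243, 243, 243, 243, 244, 244, 244, 244, 244, 244, 243, 243, 243, 243, 243, 242, 242, 242, 242, 241, 231, 198, 155, 148, 182, 229, 253, 251, 241, 237, 244, 240, 221, 192, 186, 187, 187, 187, 186, 186, 185, 184, 185, 184, 181, 174, 164, 157, 154, 141, 113, 90, 81, 83, 82, 81, 82]
base (array([ 0.4502083 , -0.04691917,  0.05068643]), np.float64(0.0001954821482713626))
```

View pics/z16.png

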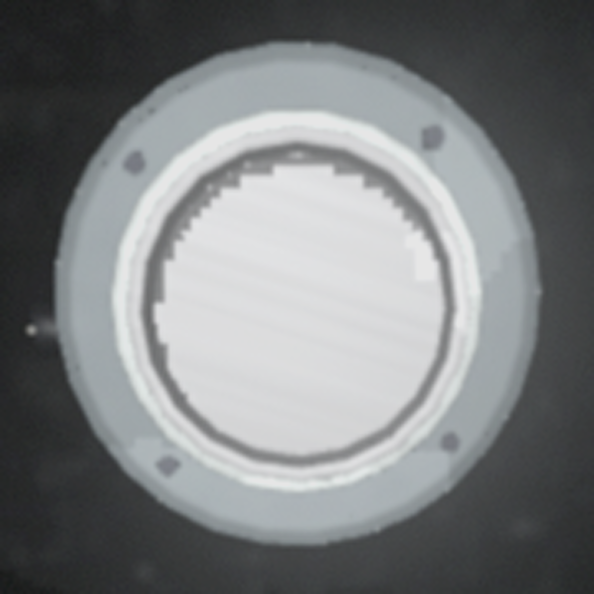

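```bash
python3 - <<'E'
from h import *
p=camera('wrist')
e=radial(p,(320,142),45,51,1); print('inner rim',*[(z,circ(unproj(p,e[:,:2],z))) for z in (.052,)],e[:,2].min())
e=radial(p,(320,142),53,59,-1); print('collar out',*[(z,circ(unproj(p,e[:,:2],z))) for z in (.030,)])
for x in plan([.586,-.02,.11]): print(x)
E
```

```text
inner rim (0.052, (array([ 0.4505607 , -0.04717357,  0.02864697]), np.float64(0.00011495135832362017))) 6.436783
collar out (0.03, (array([ 0.45022312, -0.04705059,  0.03711027]), np.float64(0.0001549509552904331)))
[[3.39, -2.44, -0.52], [-0.02, 0.09, 0.05]]
[[3.39, -2.44, -0.52], [-0.02, 0.09, 0.05]]
[[3.39, -2.44, -0.52], [-0.02, 0.09, 0.05]]
[[3.39, -2.45, -0.51], [-0.02, 0.09, 0.05]]
```

```bash
python3 - <<'E'
from h import *
s=camera('scene'); u,v=[int(a) for a in proj(s,[.45,-.05,.04])[0]]
im=s['img']
a=cv2.resize(im[v-28:v+28,u-40:u+40],None,fx=10,fy=10,interpolation=2); a=np.clip((a.astype(float)-120)*1.9,0,255).astype(np.uint8); save(dict(img=a),'z17.png')
E
```

```text
(no output)
```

View pics/z17.png

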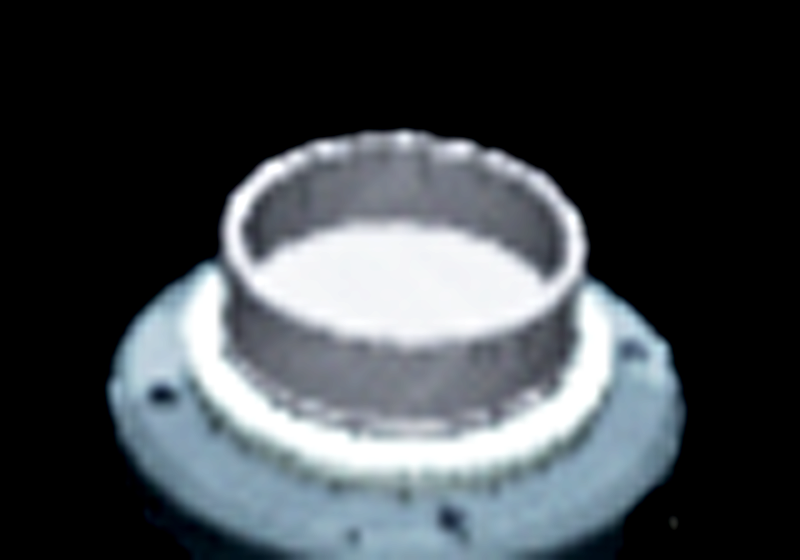

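play_rows --rows '[[0, [3.4, -2.9, -0.5], [0, 0, 0]], [0, [3.4, -3.0, -0.5], [0, 0, 0]], [0, [3.4, -3.0, -0.5], [0, 0, 0]], [0, [3.0, -2.7, -0.5], [0, 0.3, 0]], [0, [0, 0, 0], [0, 0, 0]], [0, [0, 0, 0], [0, 0, 0]]]'

```text
time: 15.55
ee_pos: [0.5857, 0.0076, 0.1078]
tcp_rot: [-179.9, 0.2, 0.4]
wrist_force: [-0.5, -1.0, -0.2]
opening: 0.0854
```

```bash
python3 - <<'E'
from h import *
p=sw('18',[.45,-.05,.03],1.3,scene=False)
rep(p,'fine_sieve',(.586,.071))
E
```

```text
15.6 [0.5856 0.0073 0.1078] [-1.7993e+02  1.4000e-01  4.0000e-01] [ 0.3 -0.4 -0.8] 0.0856
fine_sieve 2 0.97 [0.5857 0.0715] 257.7098 6246.0
```

View pics/w18.png

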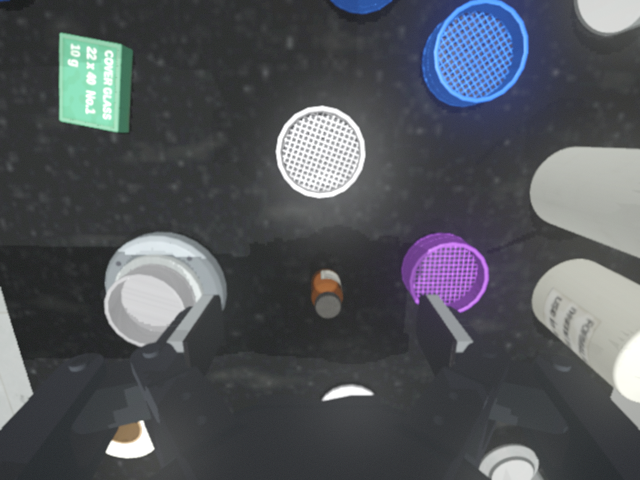

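play_rows --rows '[[0, [0, -3, 1], [0, 0, 0.2]], [0, [0, -2.5, 2], [0, 0, 0]], [0, [0, -0.8, 2.5], [0, 0, 0]], [0, [0, 0, 2.5], [0, 0, 0]], [0, [0, 0, 1], [0, 0, 0]], [0, [0, 0, 0], [0, 0, 0]]]'

```text
time: 16.25
ee_pos: [0.5819, 0.0669, 0.0178]
tcp_rot: [-180.0, -0.0, -0.2]
wrist_force: [-0.3, -0.0, 0.6]
opening: 0.0856
```

```bash
python3 - <<'E'
from h import *
p=sw('19',[.45,-.05,.03],1.3,scene=False)
rep(p,'fine_sieve',(.586,.071))
E
```

```text
16.3 [0.5823 0.0669 0.0186] [-1.7996e+02 -8.0000e-02 -2.4000e-01] [-0.6 -0.1  0.2] 0.0854
fine_sieve 3 0.78 [0.5856 0.072 ] 629.5804 12122.0
```

play_rows --rows '[[0, [0.3, -0.4, 0.3], [0, 0, 0]], [0, [0.1, -0.1, 1.0], [0, 0, 0]], [0, [0, 0, 1.0], [0, 0, 0]], [0, [0, 0, 0], [0, 0, 0]]]'

```text
time: 16.75
ee_pos: [0.5898, 0.0718, -0.0017]
tcp_rot: [-179.9, -0.5, -0.3]
wrist_force: [0.0, 0.7, -1.0]
opening: 0.0855
```

```bash
python3 - <<'E'
from h import *
p=sw('20',[.58,.07,.03],1.3,scene=True)
E
```

```text
16.8 [ 0.59    0.0719 -0.001 ] [-179.91   -0.51   -0.32] [-0.4 -0.2 -0.8] 0.0851
```

View pics/w20.png

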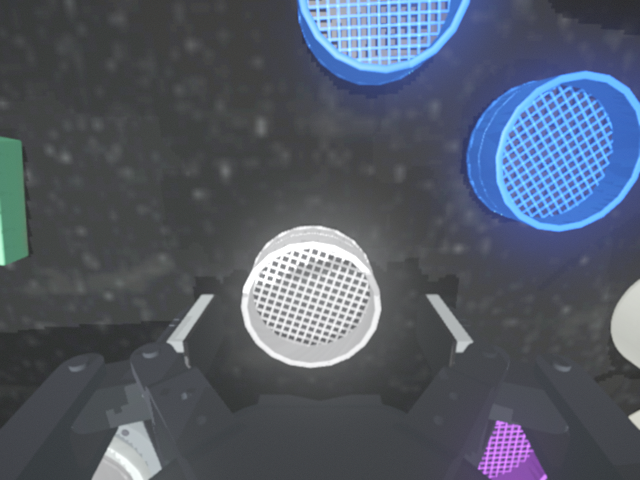

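play_rows --rows '[[0, [-0.2, 0, 0.7], [0, -0.3, -0.3]], [0, [-0.1, 0, 0.7], [0, 0, 0]], [0, [0, 0, 0.3], [0, 0, 0]], [0, [0, 0, 0], [0, 0, 0]]]'

```text
time: 17.25
ee_pos: [0.5871, 0.0719, -0.0187]
tcp_rot: [-179.9, -0.2, 0.0]
wrist_force: [-0.2, -0.1, -1.0]
opening: 0.0851
```

```bash
python3 - <<'E'
from h import *
p=sw('21',[.58,.07,.03],1.3,scene=True)
E
```

```text
17.3 [ 0.5872  0.0719 -0.0185] [-1.799e+02 -2.400e-01  1.000e-02] [ 0.4 -0.3 -0.5] 0.0853
```

View pics/w21.png

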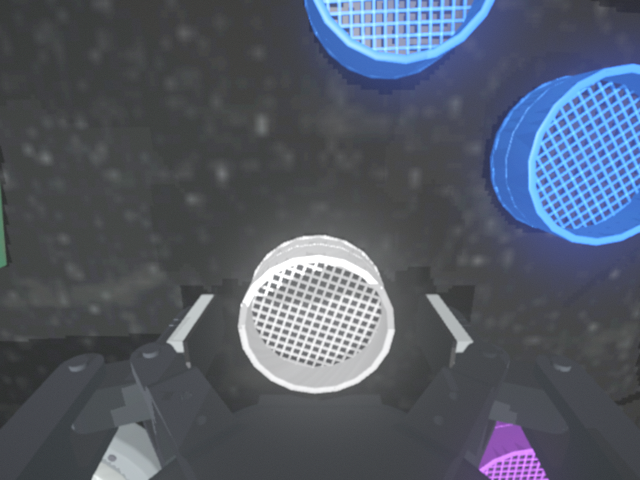

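View pics/s21.png

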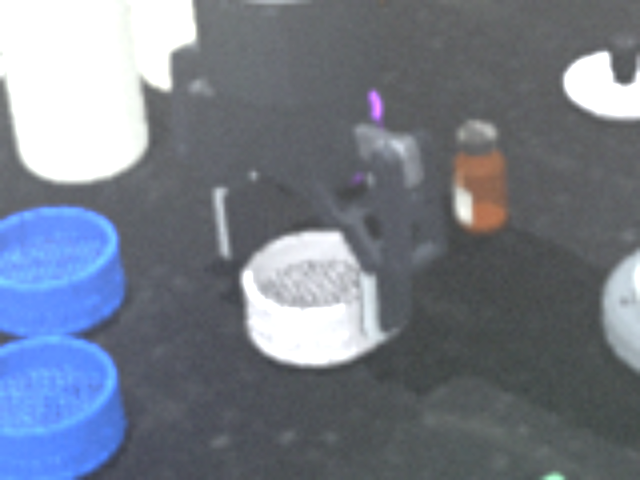

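Jaws straddle the grey fine sieve at (316,325). Closing.

play_rows --rows '[[0.3, [0, 0, 0], [0, 0, 0]], [0.4, [0, 0, 0], [0, 0, 0]], [0.5, [0, 0, 0], [0, 0, 0]], [0.5, [0, 0, 0], [0, 0, 0]], [0.5, [0, 0, 0], [0, 0, 0]]]' --newtons 50

```text
time: 17.85
ee_pos: [0.588, 0.072, -0.0167]
tcp_rot: [-179.9, -0.4, 0.0]
wrist_force: [0.2, -0.5, -1.2]
opening: 0.0625
```

```bash
python3 - <<'E'
from h import *
p=sw('22',[.58,.07,.03],1.3,scene=True)
E
```

```text
17.9 [ 0.588   0.072  -0.0168] [-1.7989e+02 -3.5000e-01  1.0000e-02] [ 0.8 -0.5 -1.3] 0.063
```

View pics/s22.png

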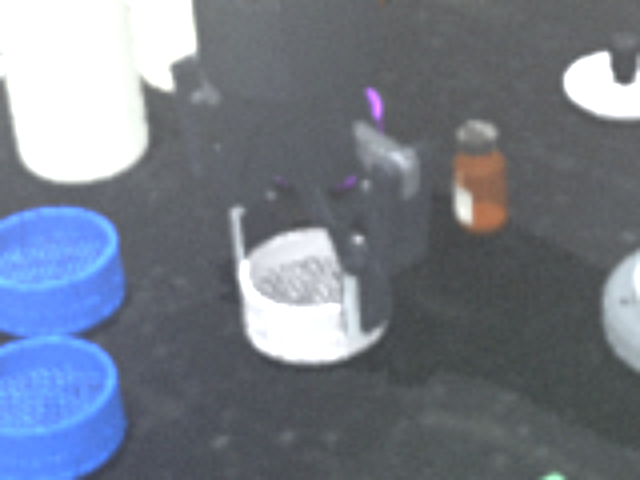

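play_rows --rows '[[0.5, [0, 0, -1], [0, 0, 0]], [0.5, [0, 0, -3.5], [0, 0, 0]], [0.5, [0, 0, -3.5], [0, -0.3, 0]], [0.5, [-1, 0.5, -2], [0, 0, 0]], [0.5, [-3.4, 3, 0], [0, 0, 0]], [0.5, [-3.4, 3, 0], [0, 0, 0]], [0.5, [-3.4, 3, 0], [0, 0, 0]], [0.5, [-1.5, 1.4, 0], [0, 0, 0]], [0.5, [0, 0, 0], [0, 0, 0]], [0.5, [0, 0, 0], [0, 0, 0]]]'

```text
time: 18.95
ee_pos: [0.4568, -0.0403, 0.0928]
tcp_rot: [-180.0, -0.3, 0.1]
wrist_force: [0.0, 0.2, -1.6]
opening: 0.063
```

```bash
python3 - <<'E'
from h import *
p=sw('23',[.45,-.047,.06],1.3,scene=True)
for x in plan([.4506,-.047,.05],step=2): print(x)
E
```

```text
19.0 [ 0.457  -0.0401  0.0928] [-1.7996e+02 -3.1000e-01  1.0000e-01] [-0.5 -0.2 -1. ] 0.0627
[[-0.23, 0.24, 1.42], [-0.02, -0.1, 0.05]]
[[-0.22, 0.24, 1.42], [-0.02, -0.1, 0.05]]
[[-0.22, 0.24, 1.42], [-0.02, -0.1, 0.05]]
```

View pics/w23.png

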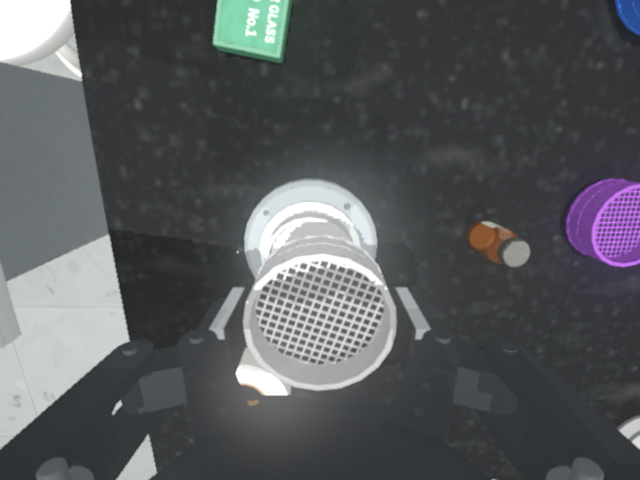

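play_rows --rows '[[0.5, [-0.2, 0.3, 1.0], [0, -0.1, 0]], [0.5, [-0.2, 0.2, 1.0], [0, 0, 0]], [0.5, [-0.2, 0.1, 1.0], [0, 0, 0]], [0.5, [0, 0, 0], [0, 0, 0]], [0.5, [0, 0, 0], [0, 0, 0]]]'

```text
time: 19.55
ee_pos: [0.4514, -0.0445, 0.0579]
tcp_rot: [-179.9, 0.0, 0.3]
wrist_force: [0.1, -0.1, -1.5]
opening: 0.0629
```

play_rows --rows '[[0.5, [-0.1, 0.3, 0.8], [0, 0, 0.2]], [0.5, [0, 0, 0.8], [0, 0, 0]], [0.5, [0, 0, 0], [0, 0, 0]], [0.5, [0, 0, 0], [0, 0, 0]]]'

```text
time: 19.95
ee_pos: [0.4504, -0.0477, 0.0405]
tcp_rot: [-179.9, 0.0, 0.1]
wrist_force: [-0.8, 0.9, -0.9]
opening: 0.0627
```

```bash
python3 - <<'E'
from h import *
p=sw('24',[.45,-.047,.06],1.3,scene=True)
E
```

```text
20.0 [ 0.4504 -0.0477  0.0405] [-1.7992e+02  3.0000e-02  1.0000e-01] [-0.6  0.3 -1.4] 0.0629
```

View pics/s24.png

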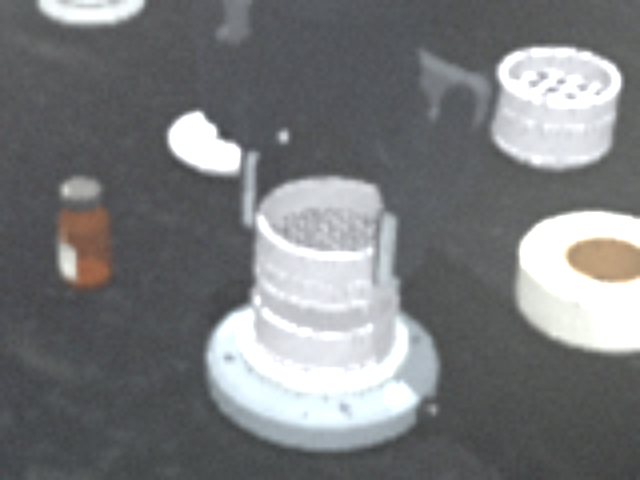

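View pics/w24.png

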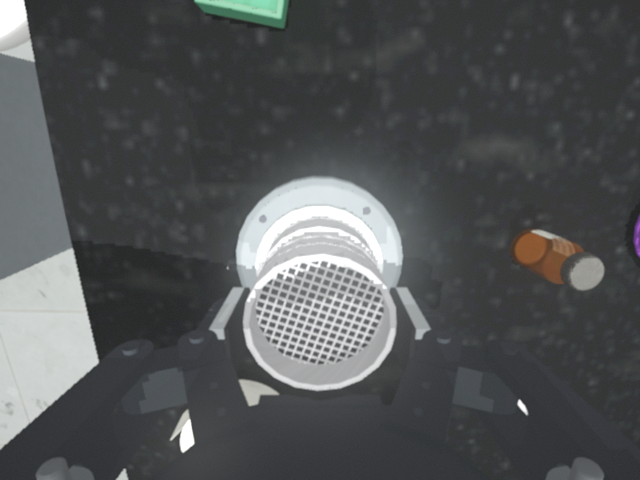

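play_rows --rows '[[0.5, [0, 0, 0.5], [0, 0, 0]], [0.5, [0, 0, 0.4], [0, 0, 0]], [0.5, [0, 0, 0.2], [0, 0, 0]], [0.5, [0, 0, 0], [0, 0, 0]]]'

```text
time: 20.45
ee_pos: [0.4509, -0.0476, 0.0292]
tcp_rot: [-179.9, -0.0, 0.1]
wrist_force: [-0.7, 0.2, -0.5]
opening: 0.0627
```

play_rows --rows '[[0.5, [0, 0, 0.2], [0, 0, 0]], [0.5, [0, 0, 0.1], [0, 0, 0]]]'

```text
time: 20.65
ee_pos: [0.4513, -0.0477, 0.0289]
tcp_rot: [-179.9, -0.2, 0.1]
wrist_force: [-4.1, 0.6, 7.0]
opening: 0.0628
```

```bash
cat >> h.py <<'E'
def zs(n,z=.05,h=36):
    s=camera('scene'); u,v=[int(a) for a in proj(s,[.45,-.047,z])[0]]
    a=cv2.resize(s['img'][v-h:v+h-16,u-40:u+40],None,fx=9,fy=9,interpolation=2); a=np.clip((a.astype(float)-90)*1.55,0,255).astype(np.uint8); save(dict(img=a),n)
E
python3 - <<'E'
from h import *
p=sw('25',[.45,-.047,.06],1.3,scene=False); zs('z25.png')
E
```

```text
20.7 [ 0.4513 -0.0477  0.0289] [-1.7994e+02 -1.6000e-01  1.1000e-01] [-4.6  0.   9.3] 0.063
```

View pics/z25.png

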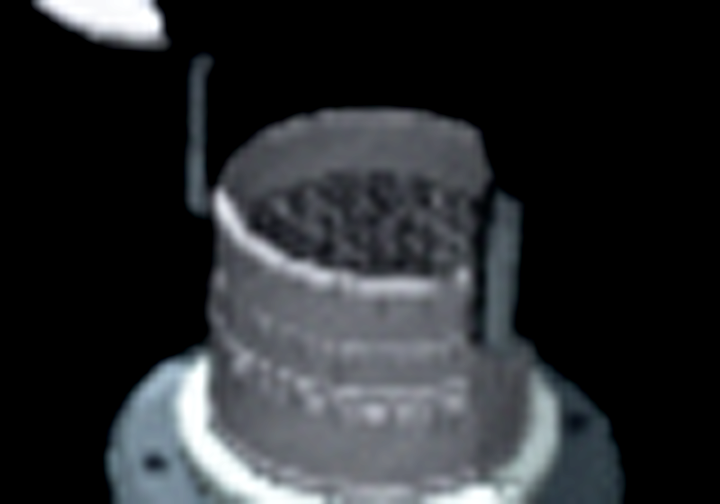

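play_rows --rows '[[0.25, [0, 0, 0], [0, 0, 0]], [0.15, [0, 0, 0], [0, 0, 0]], [0, [0, 0, 0], [0, 0, 0]], [0, [0, 0, 0], [0, 0, 0]], [0, [0, 0, -2], [0, 0, 0]], [0, [0, 0, -3], [0, 0, 0]], [0, [0, 0, -3], [0, 0, 0]], [0, [0, 3.5, 0], [0, 0, 0]], [0, [0, 3.5, 0], [0, 0, 0]], [0, [0, 0, 0], [0, 0, 0]]]'

```text
time: 21.75
ee_pos: [0.4518, -0.1192, 0.1122]
tcp_rot: [-180.0, -0.2, 0.3]
wrist_force: [-0.8, 1.0, 0.7]
opening: 0.0852
```

```bash
python3 - <<'E'
from h import *
p=sw('26',[.45,-.047,.06],1.3,scene=False); zs('z26.png')
E
```

```text
21.8 [ 0.4517 -0.1179  0.112 ] [-179.95   -0.21    0.32] [-0.2  0.3 -0.1] 0.0851
```

View pics/z26.png

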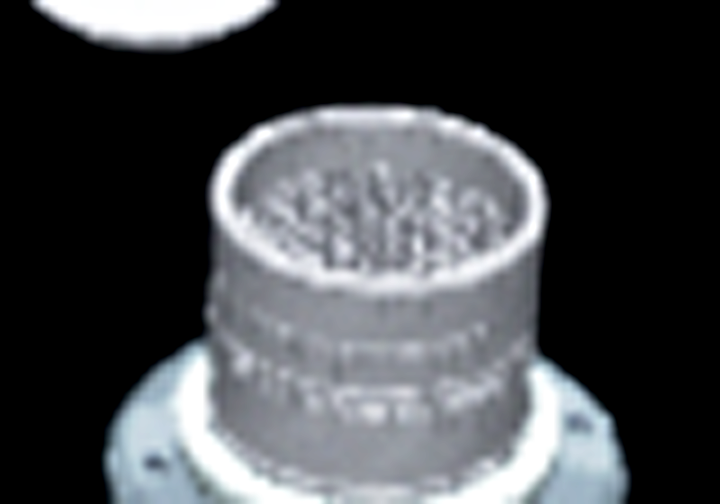

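View pics/w26.png

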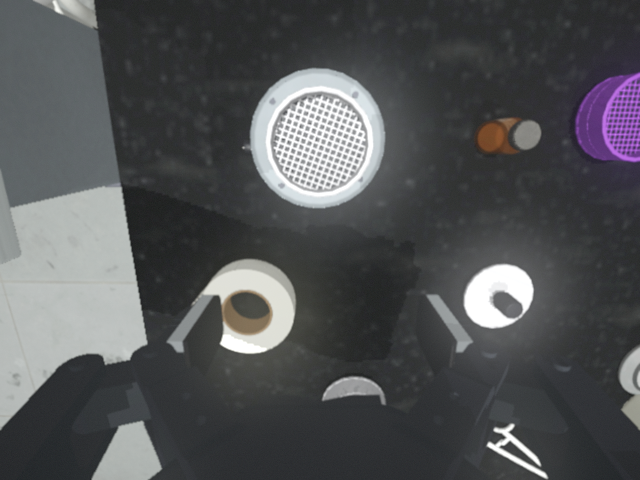

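```bash
python3 - <<'E'
from h import *
p=camera('wrist')
g=cv2.cvtColor(p['img'],cv2.COLOR_RGB2GRAY); print(g[141,250:285].tolist())
e=radial(p,(320,143),45,52,1); print(circ(unproj(p,e[:,:2],.080)))
e=radial(p,(318,139),60,76,-1); print('base',circ(unproj(p,e[:,:2],.022)))
for x in plan([.488,-.37,.10]): print(x)
E
```

```text
[121, 187, 190, 184, 185, 196, 209, 212, 212, 211, 211, 211, 211, 212, 211, 209, 217, 247, 255, 255, 255, 218, 164, 147, 149, 133, 109, 130, 139, 150, 208, 252, 226, 206, 228]
(array([ 0.4514335 , -0.04770023,  0.02847366]), np.float64(0.0003147288803479567))
base (array([ 0.45015821, -0.04688116,  0.05086925]), np.float64(0.0002447456776994531))
[[0.58, 4.23, 0.19], [-0.01, -0.03, 0.07]]
[[0.58, 4.23, 0.19], [-0.01, -0.03, 0.07]]
[[0.59, 4.23, 0.19], [-0.01, -0.03, 0.07]]
[[0.59, 4.23, 0.19], [-0.01, -0.03, 0.07]]
[[0.6, 4.23, 0.19], [-0.01, -0.03, 0.07]]
[[0.6, 4.23, 0.19], [-0.01, -0.03, 0.07]]
```

play_rows --rows '[[0, [0.6, 4.2, 0], [0, 0, 0.1]], [0, [0.6, 4.2, 0.2], [0, 0, 0.1]], [0, [0.6, 4.2, 0.2], [0, 0, 0.1]], [0, [0.6, 4.2, 0.2], [0, 0, 0]], [0, [0.6, 4.2, 0.2], [0, 0, 0]], [0, [0.6, 3.5, 0.2], [0, 0, 0]], [0, [0, 0, 0], [0, 0, 0]], [0, [0, 0, 0], [0, 0, 0]]]'

```text
time: 22.7
ee_pos: [0.4932, -0.3612, 0.098]
tcp_rot: [-179.7, -0.1, 0.8]
wrist_force: [-0.5, 0.6, 0.2]
opening: 0.0852
```

```bash
python3 - <<'E'
from h import *
p=sw('27',[.45,-.047,.06],1.3,scene=False)
rep(p,'coarse_sieve',(.488,-.304))
E
```

```text
22.75 [ 0.4931 -0.3609  0.098 ] [-1.797e+02 -7.000e-02  8.500e-01] [-0.2  0.3 -1.2] 0.0852
coarse_sieve 1 0.94 [ 0.4875 -0.304 ] 310.2078 7164.0
```

View pics/w27.png

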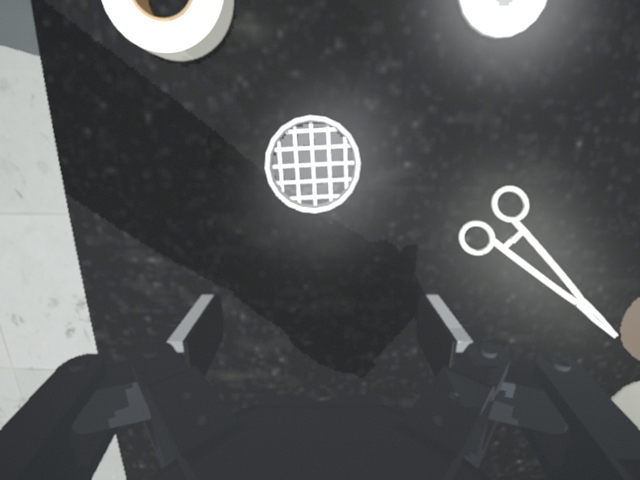

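play_rows --rows '[[0, [-0.2, -2.5, 1.5], [-0.2, 0, 0.5]], [0, [-0.2, -2.0, 2], [0, 0, 0.4]], [0, [-0.1, -0.9, 2], [0, 0, 0]], [0, [0, 0, 0.8], [0, 0, 0]], [0, [0, 0, 0], [0, 0, 0]], [0, [0, 0, 0], [0, 0, 0]]]'

```text
time: 23.4
ee_pos: [0.4892, -0.2988, 0.0373]
tcp_rot: [179.9, -0.3, 0.4]
wrist_force: [0.5, -0.3, 0.2]
opening: 0.0855
```

```bash
python3 - <<'E'
from h import *
p=sw('28',[.45,-.047,.06],1.3,scene=False)
rep(p,'coarse_sieve',(.488,-.304))
E
```

```text
23.45 [ 0.4893 -0.2991  0.0374] [179.94  -0.35   0.37] [1.2 0.2 0.7] 0.0856
coarse_sieve 10 0.86 [ 0.4879 -0.3035] 484.9529 11049.0
```

play_rows --rows '[[0, [-0.1, 0.3, 0.5], [0, -0.3, 0.3]], [0, [-0.1, 0.1, 1.2], [0, 0, 0]], [0, [0, 0, 1.5], [0, 0, 0]], [0, [0, 0, 1.2], [0, 0, 0]], [0, [0, 0, 0.4], [0, 0, 0]], [0, [0, 0, 0], [0, 0, 0]]]'

```text
time: 24.1
ee_pos: [0.4871, -0.3053, -0.0148]
tcp_rot: [179.9, -0.0, -0.1]
wrist_force: [-0.4, 0.4, -0.8]
opening: 0.0853
```

```bash
python3 - <<'E'
from h import *
p=sw('29',[.488,-.304,.03],1.3)
E
```

```text
24.15 [ 0.4872 -0.3053 -0.0145] [ 1.7992e+02 -4.0000e-02 -1.0000e-01] [-0.7  0.1 -1.8] 0.0857
```

View pics/w29.png

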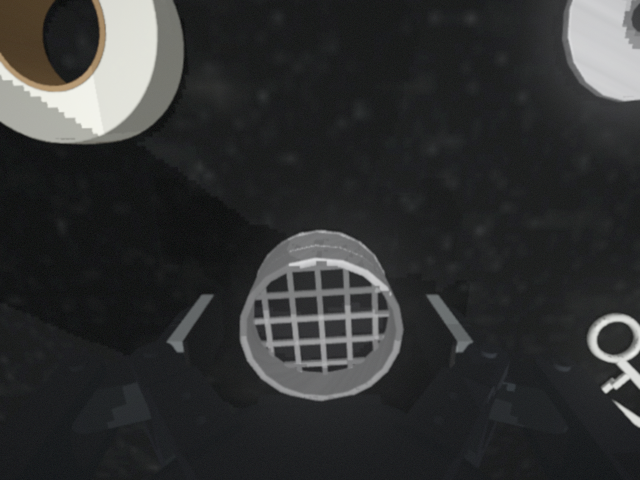

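play_rows --rows '[[0, [0, -0.2, 0], [0, 0, 0]], [0.3, [0, 0, 0], [0, 0, 0]], [0.4, [0, 0, 0], [0, 0, 0]], [0.5, [0, 0, 0], [0, 0, 0]], [0.5, [0, 0, 0], [0, 0, 0]], [0.5, [0, 0, 0], [0, 0, 0]]]'

```text
time: 24.8
ee_pos: [0.489, -0.3039, -0.0112]
tcp_rot: [179.8, -0.3, -0.1]
wrist_force: [0.6, -0.3, -1.4]
opening: 0.0623
```

```bash
python3 - <<'E'
from h import *
p=sw('30',[.488,-.304,.03],1.3)
E
```

```text
24.85 [ 0.4889 -0.3039 -0.0112] [ 1.7977e+02 -2.8000e-01 -7.0000e-02] [-1.   0.3 -1.2] 0.0622
```

View pics/w30.png

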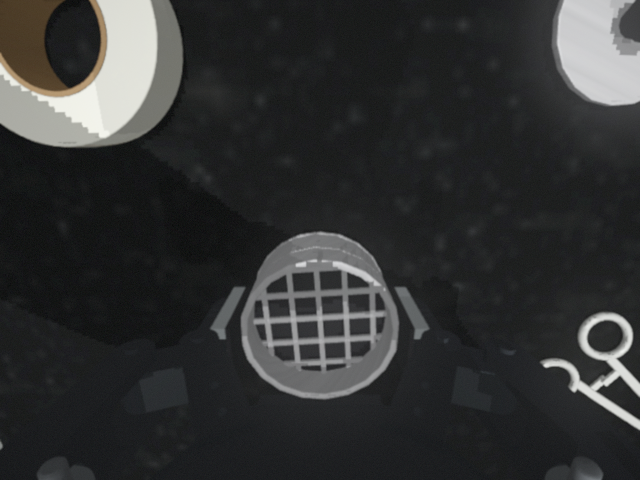

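View pics/s30.png

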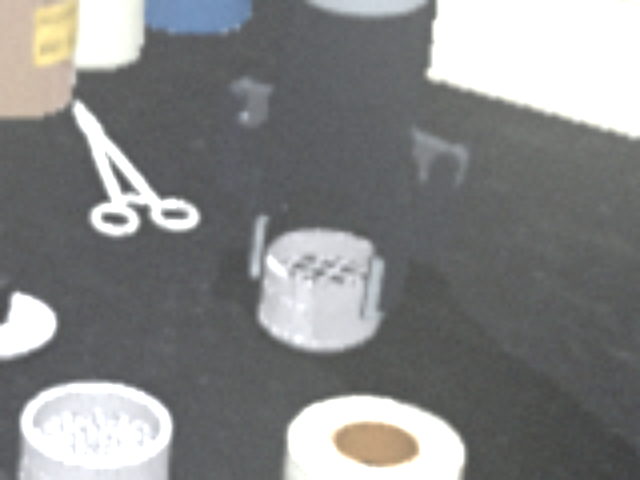

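play_rows --rows '[[0.5, [0, 0, -1], [0, 0, 0]], [0.5, [0, 0, -4], [0.2, -0.2, 0]], [0.5, [0, 0, -4], [0, 0, 0]], [0.5, [0, 0, -4], [0, 0, 0]], [0.5, [-0.4, -3, -1.5], [0, 0, 0]], [0.5, [-0.7, -4.5, 0], [0, 0, 0]], [0.5, [-0.7, -4.5, 0], [0, 0, 0]], [0.5, [-0.7, -4.5, 0], [0, 0, 0]], [0.5, [-0.7, -4.5, 0], [0, 0, 0]], [0.5, [-0.4, -3, 0], [0, 0, 0]], [0.5, [0, 0, 0], [0, 0, 0]], [0.5, [0, 0, 0], [0, 0, 0]]]'

```text
time: 26.1
ee_pos: [0.4509, -0.0557, 0.1473]
tcp_rot: [-180.0, -0.5, -0.2]
wrist_force: [0.7, 0.6, -1.7]
opening: 0.0619
```

```bash
python3 - <<'E'
from h import *
p=sw('31',[.45,-.047,.06],1.3,scene=False)
for x in plan([.4513,-.0477,.085],n=3): print(x)
E
```

```text
26.15 [ 0.451  -0.056   0.1473] [-179.98   -0.45   -0.25] [ 0.2  0.5 -1.4] 0.0619
[[-0.01, -0.28, 2.08], [-0.0, -0.15, -0.08]]
[[-0.0, -0.28, 2.08], [-0.0, -0.15, -0.08]]
[[0.0, -0.28, 2.08], [-0.0, -0.15, -0.08]]
```

View pics/w31.png

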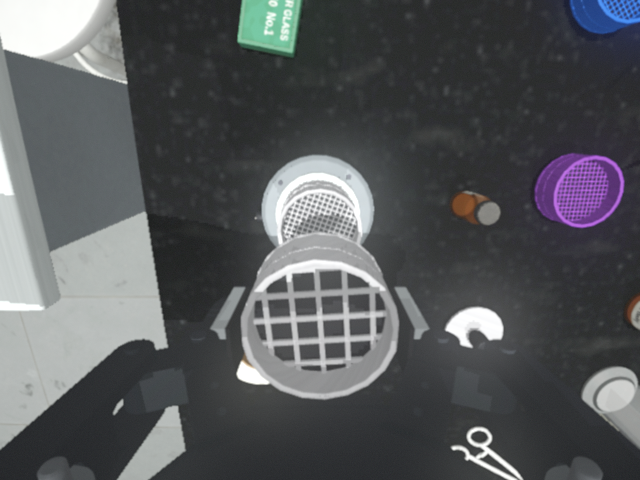

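play_rows --rows '[[0.5, [0, -0.3, 2.0], [0, -0.2, -0.1]], [0.5, [0, -0.3, 2.0], [0, -0.2, 0]], [0.5, [0, -0.2, 1.8], [0, 0, 0]], [0.5, [0, 0, 0], [0, 0, 0]], [0.5, [0, 0, 0], [0, 0, 0]]]'

```text
time: 26.65
ee_pos: [0.4528, -0.0529, 0.0894]
tcp_rot: [179.9, -0.1, -0.5]
wrist_force: [-0.6, -0.3, -0.9]
opening: 0.0616
```

play_rows --rows '[[0.5, [-0.1, -0.3, 0.5], [0, 0, -0.3]], [0.5, [-0.1, -0.2, 0.5], [0, 0, 0]], [0.5, [0, 0, 0], [0, 0, 0]], [0.5, [0, 0, 0], [0, 0, 0]]]'

```text
time: 27.05
ee_pos: [0.4519, -0.0488, 0.081]
tcp_rot: [179.9, -0.3, -0.3]
wrist_force: [0.1, 0.4, -1.3]
opening: 0.0618
```

```bash
python3 - <<'E'
from h import *
p=sw('32',[.45,-.047,.06],1.3,scene=False); zs('z32.png',.07)
E
```

```text
27.1 [ 0.4518 -0.0488  0.081 ] [179.92  -0.3   -0.31] [-0.7 -0.7 -2.1] 0.0621
```

View pics/z32.png

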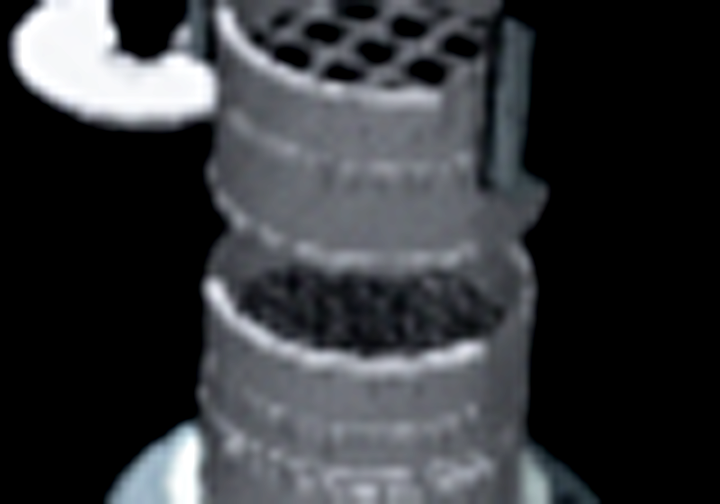

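View pics/w32.png

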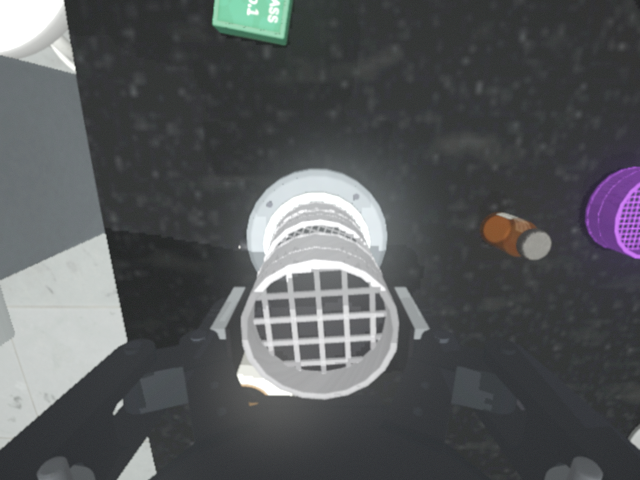

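play_rows --rows '[[0.5, [-0.1, -0.1, 0.5], [0, -0.2, 0]], [0.5, [0, 0, 0.5], [0, 0, 0]], [0.5, [0, 0, 0.3], [0, 0, 0]], [0.5, [0, 0, 0], [0, 0, 0]]]'

```text
time: 27.55
ee_pos: [0.4509, -0.0477, 0.067]
tcp_rot: [179.9, -0.1, -0.3]
wrist_force: [-0.0, 0.3, -2.0]
opening: 0.0621
```

play_rows --rows '[[0.5, [0, 0, 0.3], [0, 0, 0]], [0.5, [0, 0, 0.2], [0, 0, 0]], [0.5, [0, 0, 0.1], [0, 0, 0]]]'

```text
time: 27.85
ee_pos: [0.4511, -0.0476, 0.0619]
tcp_rot: [179.9, -0.2, -0.3]
wrist_force: [-6.8, 1.3, 18.1]
opening: 0.0621
```

play_rows --rows '[[0.25, [0, 0, 0], [0, 0, 0]], [0.15, [0, 0, 0], [0, 0, 0]], [0, [0, 0, 0], [0, 0, 0]], [0, [0, 0, 0], [0, 0, 0]], [0, [0, 0, -2], [0, 0, 0]], [0, [0, 0, -3], [0, 0, 0]], [0, [0, 0, -3], [0, 0, 0]], [0, [0, 3.5, 0], [0, 0, 0]], [0, [0, 3.5, 0], [0, 0, 0]], [0, [0, 0, 0], [0, 0, 0]]]'

```text
time: 28.85
ee_pos: [0.4509, -0.119, 0.145]
tcp_rot: [179.9, -0.2, -0.1]
wrist_force: [1.2, 0.1, -0.7]
opening: 0.0855
```

```bash
python3 - <<'E'
from h import *
p=sw('33',[.45,-.047,.06],1.3,scene=False); zs('z33.png',.08)
e=radial(p,(320,143),44,56,1); print(circ(unproj(p,e[:,:2],.118)))
E
```

```text
28.9 [ 0.4508 -0.1177  0.1449] [ 1.7992e+02 -1.8000e-01 -9.0000e-02] [-0.4 -0.2 -0.3] 0.0854
(array([ 0.45111782, -0.04792882,  0.02846582]), np.float64(0.000299372148454771))
```

View pics/z33.png

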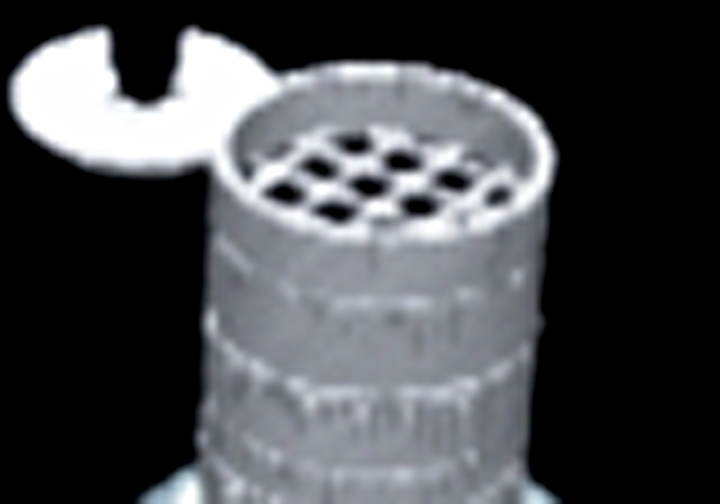

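View pics/w33.png

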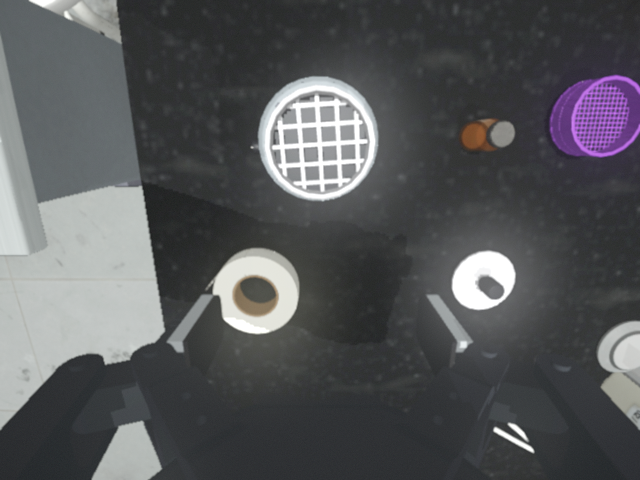

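```bash
python3 - <<'E'
from h import *
for x in plan([.618,-.25,.10]): print(x)
E
```

```text
[[3.35, 2.66, 0.9], [0.01, -0.03, -0.01]]
[[3.35, 2.66, 0.9], [0.01, -0.03, -0.01]]
[[3.35, 2.66, 0.9], [0.01, -0.03, -0.01]]
[[3.35, 2.66, 0.9], [0.01, -0.03, -0.01]]
[[3.35, 2.66, 0.89], [0.01, -0.03, -0.01]]
```

play_rows --rows '[[0, [3.3, 2.7, 0.5], [0, 0, 0]], [0, [3.3, 2.7, 0.9], [0, 0, 0]], [0, [3.3, 2.7, 0.9], [0, 0, 0]], [0, [3.3, 2.7, 0.9], [0, 0, 0]], [0, [3.2, 2.5, 0.9], [0, 0, 0]], [0, [0, 0, 0], [0, 0, 0]], [0, [0, 0, 0], [0, 0, 0]]]'

```text
time: 29.65
ee_pos: [0.6214, -0.2468, 0.0989]
tcp_rot: [-179.9, 0.0, 0.3]
wrist_force: [-0.9, 0.7, 0.9]
opening: 0.0855
```

```bash
python3 - <<'E'
from h import *
p=sw('34',[.45,-.047,.06],1.3,scene=False)
rep(p,'lid',(.619,-.183))
E
```

```text
29.7 [ 0.621  -0.2466  0.0985] [-1.7985e+02  6.0000e-02  3.4000e-01] [-0.9  0.2 -0.5] 0.0853
lid 3 0.95 [ 0.6174 -0.1828] 116.6157 5706.0
```

View pics/w34.png

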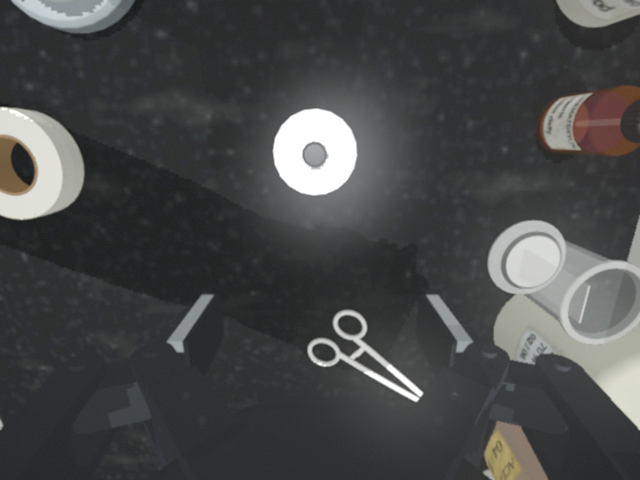

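play_rows --rows '[[0, [-0.1, -3, 1], [0, 0, 0.2]], [0, [-0.1, -2.5, 2], [0, 0, 0.1]], [0, [-0.1, -0.9, 2], [0, 0, 0]], [0, [0, 0, 1], [0, 0, 0]], [0, [0, 0, 0], [0, 0, 0]], [0, [0, 0, 0], [0, 0, 0]]]'

```text
time: 30.35
ee_pos: [0.6164, -0.1771, 0.0467]
tcp_rot: [179.9, -0.6, 0.2]
wrist_force: [-0.1, -0.3, 0.1]
opening: 0.0856
```

```bash
python3 - <<'E'
from h import *
p=sw('35',[.45,-.047,.06],1.3,scene=False)
rep(p,'lid',(.6175,-.183))
E
```

```text
30.4 [ 0.6165 -0.1773  0.0468] [179.94  -0.62   0.19] [0.5 0.1 0.2] 0.0854
lid 6 0.95 [ 0.6174 -0.1831] 262.9059 6671.0
```

View pics/w35.png

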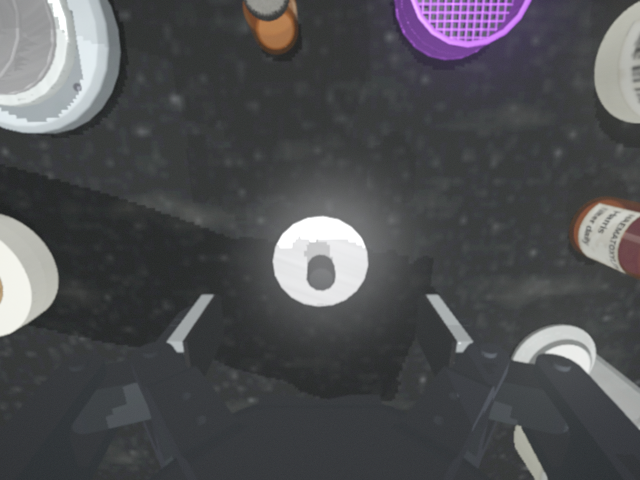

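play_rows --rows '[[0, [0.1, 0.4, 0.8], [0, -0.5, 0.2]], [0, [0, 0.1, 1.2], [0, 0, 0]], [0, [0, 0, 1.2], [0, 0, 0]], [0, [0, 0, 0.4], [0, 0, 0]], [0, [0, 0, 0], [0, 0, 0]]]'

```text
time: 30.95
ee_pos: [0.6183, -0.1849, 0.008]
tcp_rot: [179.9, -0.1, -0.2]
wrist_force: [0.4, -0.3, 0.3]
opening: 0.0858
```

```bash
python3 - <<'E'
from h import *
p=sw('36',[.45,-.047,.06],1.3,scene=False)
rep(p,'lid',(.6175,-.183))
E
```

```text
31.0 [ 0.6183 -0.1848  0.0082] [ 1.7992e+02 -1.2000e-01 -1.7000e-01] [-0.4  0.6 -0.6] 0.0853
lid 8 0.67 [ 0.6175 -0.183 ] 335.9333 9800.0
```

play_rows --rows '[[0, [-0.1, -0.2, 0.7], [0, 0, 0]], [0, [0, 0, 0.8], [0, 0, 0]], [0, [0, 0, 0.5], [0, 0, 0]], [0, [0, 0, 0], [0, 0, 0]], [0, [0, 0, 0], [0, 0, 0]]]'

```text
time: 31.55
ee_pos: [0.6181, -0.1825, -0.0121]
tcp_rot: [179.9, -0.2, -0.1]
wrist_force: [-0.6, -0.1, 0.9]
opening: 0.0854
```

```bash
python3 - <<'E'
from h import *
p=sw('37',[.6175,-.183,.03],1.0)
E
```

```text
31.6 [ 0.6181 -0.1825 -0.0121] [ 1.7989e+02 -2.4000e-01 -1.4000e-01] [ 0.6 -0.3 -0.4] 0.0853
```

View pics/w37.png

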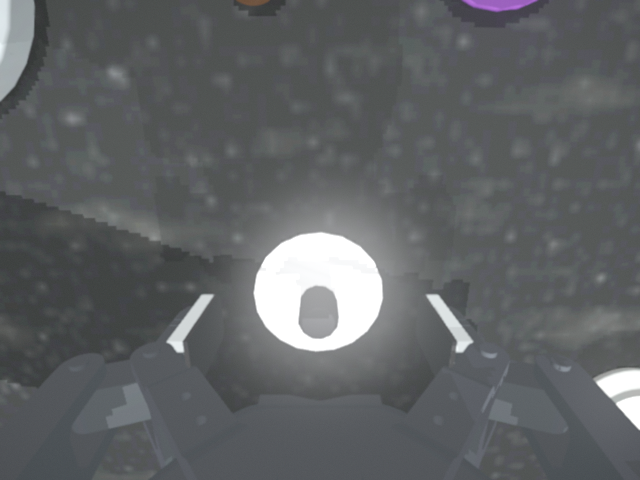

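View pics/s37.png

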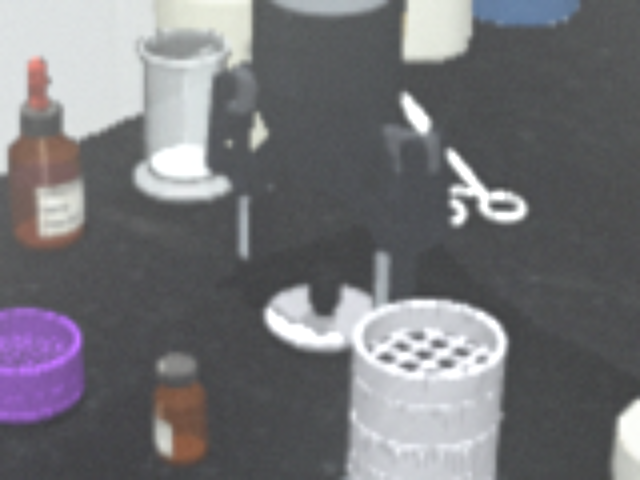

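play_rows --rows '[[0.5, [0, 0, 0], [0, 0, 0]], [0.6, [0, 0, 0], [0, 0, 0]], [0.6, [0, 0, 0], [0, 0, 0]], [0.6, [0, 0, 0], [0, 0, 0]], [0.6, [0, 0, 0], [0, 0, 0]], [0.6, [0, 0, 0], [0, 0, 0]]]'

```text
time: 32.25
ee_pos: [0.6187, -0.1828, -0.0109]
tcp_rot: [179.9, -0.3, -0.1]
wrist_force: [-0.2, 0.5, -0.2]
opening: 0.0342
```

```bash
python3 - <<'E'
from h import *
p=sw('38',[.6175,-.183,.03],1.0)
E
```

```text
32.3 [ 0.6187 -0.1828 -0.0109] [ 1.7986e+02 -3.4000e-01 -1.5000e-01] [-0.9 -0.4 -0.3] 0.0342
```

View pics/w38.png

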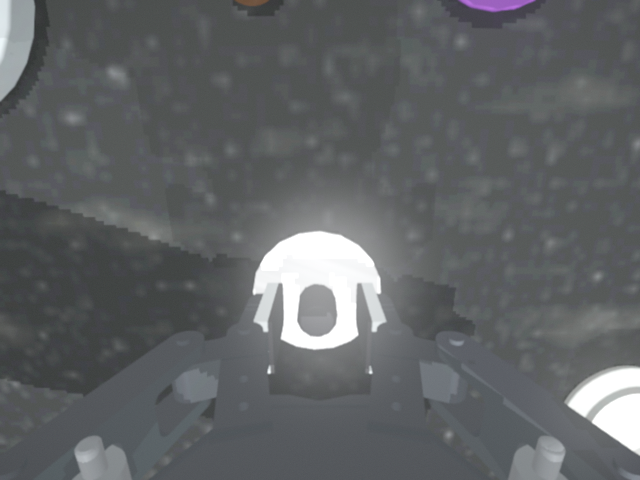

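View pics/s38.png

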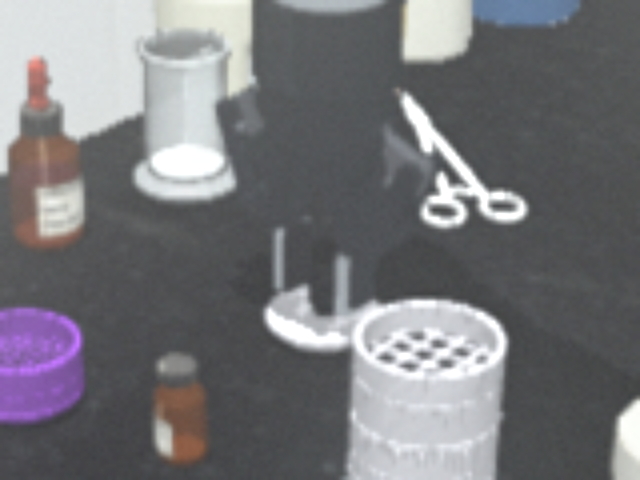

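play_rows --rows '[[0.75, [0, 0, 0], [0, 0, 0]], [0.9, [0, 0, 0], [0, 0, 0]], [0.95, [0, 0, 0], [0, 0, 0]], [0.95, [0, 0, 0], [0, 0, 0]], [0.95, [0, 0, 0], [0, 0, 0]]]'

```text
time: 32.85
ee_pos: [0.6189, -0.1829, -0.0106]
tcp_rot: [179.9, -0.4, -0.1]
wrist_force: [-0.9, -0.2, 0.3]
opening: 0.0158
```

```bash
python3 - <<'E'
from h import *
p=sw('39',[.6175,-.183,.03],1.0)
E
```

```text
32.9 [ 0.6189 -0.1828 -0.0107] [ 1.7985e+02 -3.6000e-01 -1.5000e-01] [ 0.5 -0.3  0.1] 0.0155
```

View pics/w39.png

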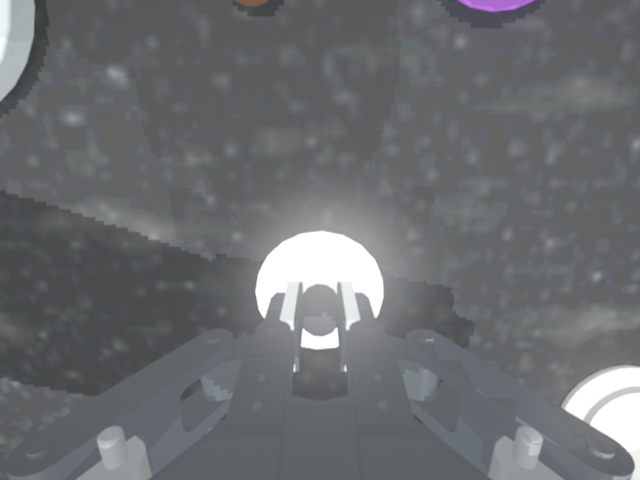

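play_rows --rows '[[0.95, [0, 0, -1], [0, 0, 0]], [0.95, [0, 0, -4], [0, 0, 0]], [0.95, [0, 0, -4.5], [0, -0.2, 0]], [0.95, [0, 0, -4.5], [0, 0, 0]], [0.95, [0, 0, -3], [0, 0, 0]], [0.95, [-3.3, -2.7, 0], [0, 0, 0]], [0.95, [-3.5, -2.8, 0], [0, 0, 0]], [0.95, [-3.5, -2.8, 0], [0, 0, 0]], [0.95, [-3.5, -2.8, 0], [0, 0, 0]], [0.95, [-2.2, -1.7, 0], [0, 0, 0]], [0.95, [0, 0, 0], [0, 0, 0]], [0.95, [0, 0, 0], [0, 0, 0]]]'

```text
time: 34.15
ee_pos: [0.4532, -0.0503, 0.1705]
tcp_rot: [179.9, -0.3, -0.2]
wrist_force: [1.3, 0.2, -0.8]
opening: 0.0158
```

```bash
python3 - <<'E'
from h import *
p=sw('40',[.45,-.047,.1],1.0)
for x in plan([.4511,-.0479,.125],n=2): print(x)
E
```

```text
34.2 [ 0.4534 -0.0504  0.1706] [179.9   -0.32  -0.22] [ 0.   0.9 -0.6] 0.016
[[-0.14, -0.14, 2.26], [0.05, -0.15, -0.12]]
[[-0.14, -0.14, 2.26], [0.05, -0.15, -0.12]]
```

View pics/w40.png

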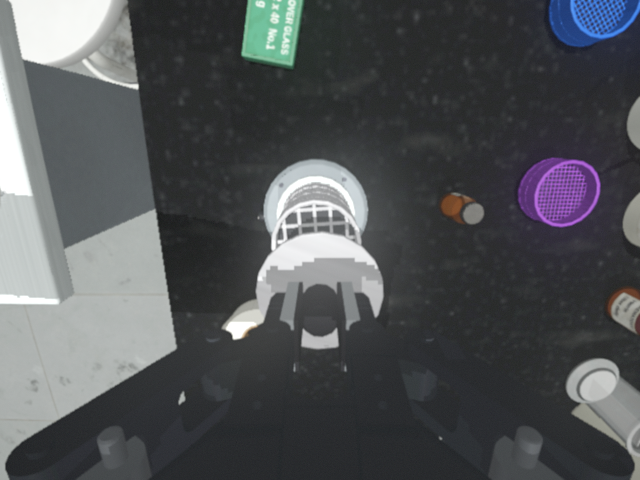

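View pics/s40.png

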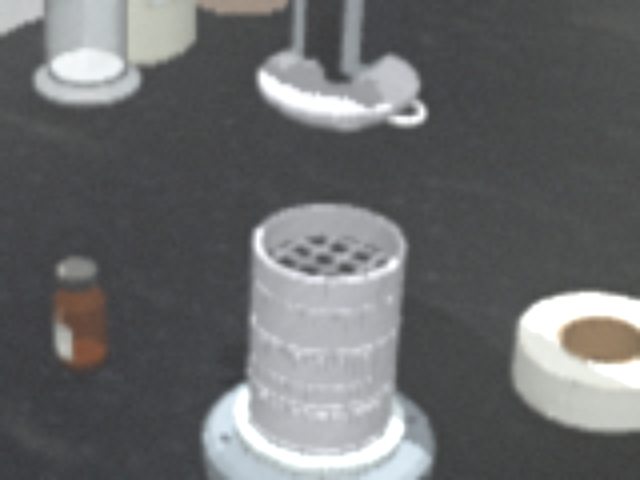

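play_rows --rows '[[0.95, [-0.1, -0.2, 1.8], [0, -0.2, -0.1]], [0.95, [-0.1, -0.1, 1.8], [0, -0.1, 0]], [0.95, [0, 0, 0.7], [0, 0, 0]], [0.95, [0, 0, 0], [0, 0, 0]], [0.95, [0, 0, 0], [0, 0, 0]]]'

```text
time: 34.75
ee_pos: [0.4548, -0.0503, 0.126]
tcp_rot: [179.9, 0.1, -0.3]
wrist_force: [-0.1, 0.6, -0.6]
opening: 0.0158
```

```bash
python3 - <<'E'
from h import *
p=sw('41',[.45,-.047,.1],1.0)
E
```

```text
34.8 [ 0.4549 -0.0503  0.1261] [ 1.7988e+02  5.0000e-02 -3.3000e-01] [ 0.1 -0.  -0.7] 0.0158
```

View pics/s41.png

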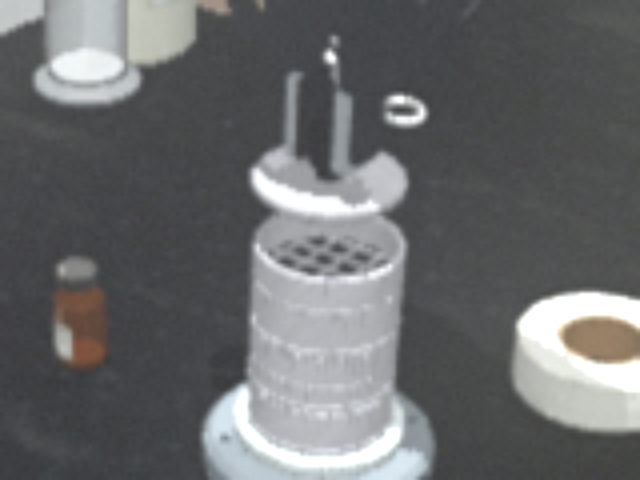

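View pics/w41.png

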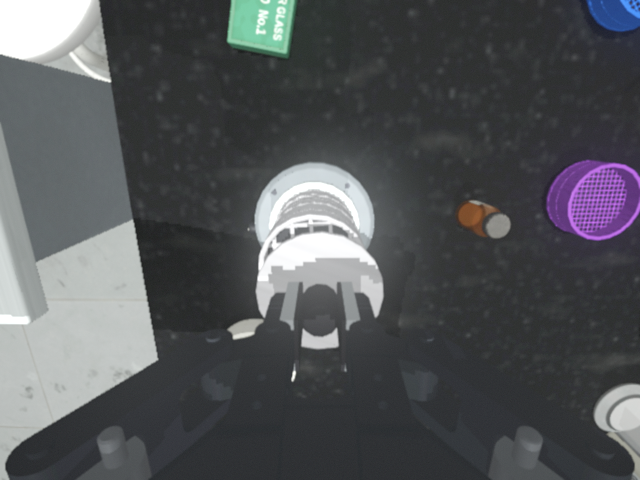

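play_rows --rows '[[0.95, [-0.3, -0.2, 0.4], [0, 0, -0.3]], [0.95, [-0.1, -0.1, 0.4], [0, 0, 0]], [0.95, [0, 0, 0], [0, 0, 0]], [0.95, [0, 0, 0], [0, 0, 0]]]'

```text
time: 35.25
ee_pos: [0.4512, -0.047, 0.119]
tcp_rot: [179.9, -0.1, -0.0]
wrist_force: [0.2, 0.2, -1.1]
opening: 0.0157
```

play_rows --rows '[[0.95, [0, 0.1, 0.5], [0, 0, 0]], [0.95, [0, 0, 0.5], [0, 0, 0]], [0.95, [0, 0, 0.4], [0, 0, 0]], [0.95, [0, 0, 0], [0, 0, 0]]]'

```text
time: 35.65
ee_pos: [0.4512, -0.0481, 0.1038]
tcp_rot: [179.9, -0.1, 0.0]
wrist_force: [0.7, 0.2, -1.1]
opening: 0.0155
```

```bash
python3 - <<'E'
from h import *
p=sw('42',[.45,-.047,.1],1.0)
E
```

```text
35.7 [ 0.4513 -0.0481  0.1041] [ 1.7986e+02 -1.2000e-01  1.0000e-02] [ 0.1  0.  -1.7] 0.0159
```

View pics/s42.png

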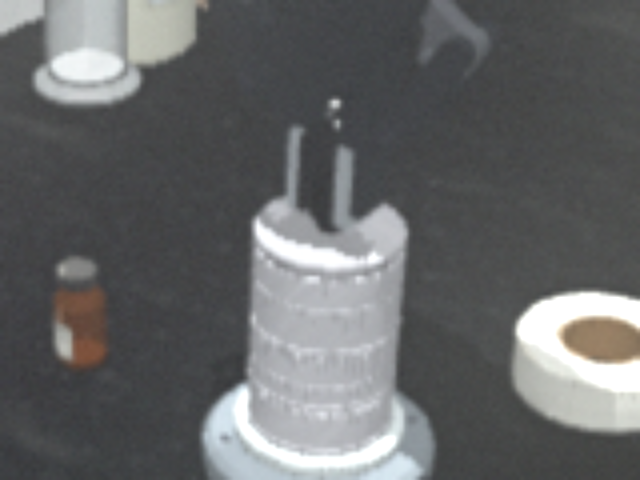

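play_rows --rows '[[0.95, [0, 0, 0.3], [0, 0, 0]], [0.95, [0, 0, 0.2], [0, 0, 0]]]'

```text
time: 35.95
ee_pos: [0.4522, -0.0482, 0.101]
tcp_rot: [179.8, -0.3, 0.0]
wrist_force: [-7.0, 0.7, 20.3]
opening: 0.0155
```

Contact at z 0.101 (predicted 0.1013), so the lid is seated. Releasing.

play_rows --rows '[[0.95, [0, 0, -0.1], [0, 0, 0]], [0.75, [0, 0, 0], [0, 0, 0]], [0.6, [0, 0, 0], [0, 0, 0]], [0.6, [0, 0, 0], [0, 0, 0]], [0.6, [0, 0, 0], [0, 0, 0]], [0.6, [0, 0, -2], [0, 0, 0]], [0.6, [0, 0, -3], [0, 0, 0]], [0.4, [0, 0, -3], [0, 0, 0]], [0.2, [0, 3.5, 0], [0, 0, 0]], [0, [0, 3.5, 0], [0, 0, 0]], [0, [0, 0, 0], [0, 0, 0]], [0, [0, 0, 0], [0, 0, 0]]]'

```text
time: 37.15
ee_pos: [0.4519, -0.1197, 0.1847]
tcp_rot: [179.8, -0.3, 0.1]
wrist_force: [0.1, 0.7, 0.2]
opening: 0.0856
```

```bash
python3 - <<'E'
from h import *
p=sw('43',[.45,-.047,.1],1.0); zs('z43.png',.09)
s=camera('scene'); save(s,'fin.png')
rep(p,'lid',(.451,-.048),.112)
E
```

```text
37.2 [ 0.4519 -0.1195  0.1846] [ 1.7981e+02 -2.7000e-01  1.6000e-01] [-1.   0.8 -0.1] 0.0854
lid 2 0.94 [ 0.4525 -0.0486] 288.1882 7043.0
```

View pics/s43.png

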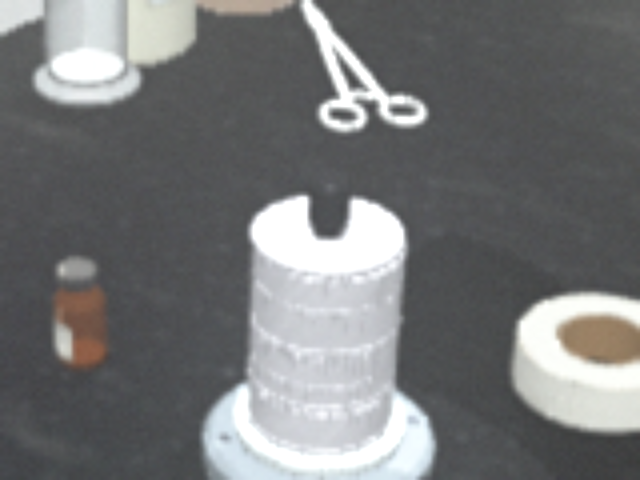

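View pics/w43.png

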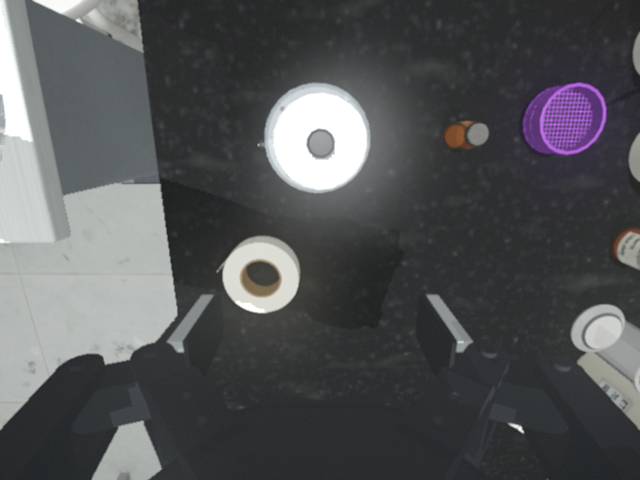

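View pics/fin.png

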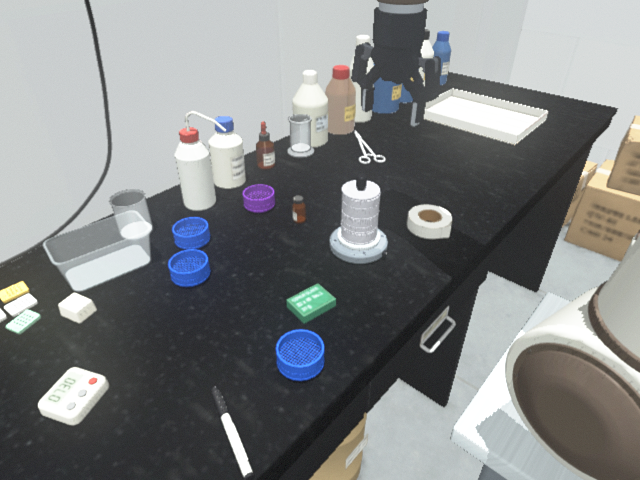

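View pics/z43.png

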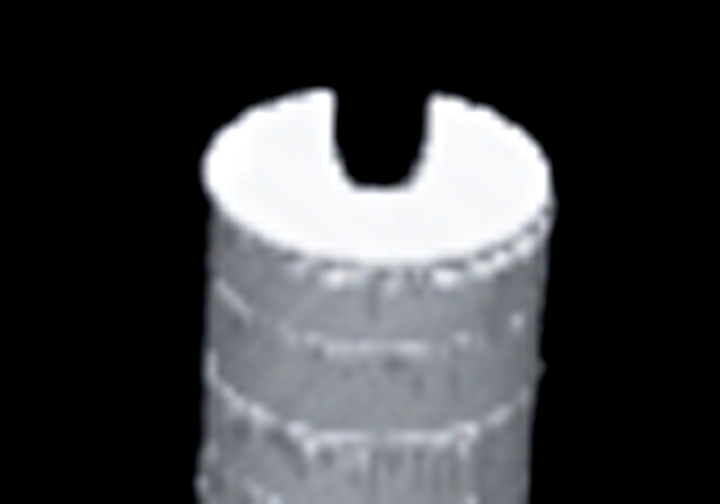

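```bash
python3 - <<'E'
from h import *
print(job_done())
E
```

```text
the job is handed in; nothing more can be done
None
```

The sieve stack is assembled on the shaker base in the order asked: pan, grey fine sieve, coarse sieve, then the lid. I handed it in at about 37 s. No verdict is reported.

**What the last checks showed:**
- **Seating:** The fine sieve, coarse sieve and lid each met resistance within 1 mm of their predicted seated height. The pan was instead released about 2 mm high (next section).
- **Level and centring:** In the final pictures the stack looks level. The joints are closed, and all pieces lie within about 2.5 mm of the base's axis. The lid read about 1 mm off the coarse sieve's centre.
- **Bystanders:** The tape roll, bottle, green box and the blue and purple look-alikes stand where they were. The gripper is clear of the stack.

**What disagreed or went wrong:**
- **Fingertip position:** The fingertips stood 30–45 mm farther back than the tool description implies, so I worked from camera views and contact instead.
- **Pan placement:** I gripped the pan too low. It stopped about 2 mm short with roughly 30 N on the wrist, apparently from the fingertips touching the collar. I backed off and released it, and it dropped into place. Later pictures show it seated.
- **Camera calibration:** The scene and top cameras disagreed by up to about 10 mm, so I used wrist-camera measurements for final positioning.

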